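# Load the mixing paddles into the drying box and start it

### The job

Dry the washed wooden mixing paddles that lie on the pouring board: turn the latch of the bench drying box a quarter turn to release its clear hood and swing the hood up and back until it stands open. Stand every paddle in the steel cup inside, handle end down on the cup's floor and blade up, all leaning on the rear rim towards the slotted heater panel, because the hood strikes any that lean forward. Then swing the hood fully down, turn the latch back over the hood's ear, and last turn the timer dial so that its white pointer is at the long broad mark.

Things in the scene. Friction and masses are not known exactly. Their poses are not given: they have to be found in the camera images.
- cup (a point): Deep round steel cup fixed in the drying box; this point is the centre of its inner floor, 45 mm above the worktop. Inner depth 85 mm (rim 130 mm above the worktop), inner radius 32 mm at the floor, 35 mm at the rim, wall 4 mm. Axes as the drying box's: x to the box's rear, y to its left, z up.
- dryer: Bench drying box, fixed, placed anew each time: origin on the worktop under the cup's axis, x to its rear, y left, z up. Base 250 x 368 mm, 40 mm high; the hood covers the right part (214 mm wide, centred on the cup), control deck with latch and dial to its left. The slotted heater panel (184 wide, top 180 mm above the worktop) stands with its face 102 mm behind the cup's axis.
- hood (a joint): Clear hood (206 deep at its foot, 135 at its top, front sloping; 214 wide, 182 mm high), in rad: 0 fully down, grows as its front swings up and back, at most 1.75. A friction hinge: it stays at any angle and takes about 5 N at the handle to move. From 1.4 on the space above the cup is free. The latch's tongue stops it from rising while the latch is below about 0.9.
- hood_handle (a point): Middle of the hood's handle, a round steel bar 10 mm thick, 95 mm free length, parallel to the hinge, about 40 mm in front of the hood's front panel; 74 mm above the worktop when down. Moves with the hood on an arc of radius 241 mm. It can be pinched from above at every angle, the bar turning between the fingers.
- hood_hinge (a point): Middle of the hood's hinge axis, at the rear of the box, 40 mm above the worktop; the axis runs along the box's y. With the hood down the handle is 239 mm in front of it and 34 mm above it.
- latch (a joint): Quarter-turn cam latch on the control deck, in rad about a vertical axis: 0 latched, its steel tongue pointing to the hood over the hood's ear; grows anticlockwise seen from above to the stop at 1.571, tongue pointing to the box's rear. Friction about 0.06 N m; stays where it is left.
- latch_grip (a point): Middle of the latch's upright grip bar, on the latch's axis: 46 mm long, 13 mm thick, top 11 mm above this point, bottom 11 mm below, long axis along the tongue. Axes turn with the latch: the bar lies along this y. 200 mm left of the cup's axis and 70 mm in front of it.
- dial (a joint): Timer dial on the control deck, in rad about a vertical axis, grows clockwise seen from above, 0 to 4.712; friction about 0.05 N m, stays where it is left. Eleven white marks round it, 0.471 apart; the long broad one, straight to the box's rear, is 2.356.
- dial_grip (a point): Middle of the dial's upright grip bar, on the dial's axis: 50 mm long, 13 mm thick, top 11 mm above this point, bottom 15 mm below; a white pointer line marks one end. Axes turn with the dial: the bar lies along this x and the pointer is at its -x end. 200 mm left of the cup's axis and 35 mm behind it.
- paddle1_mid (a point): Middle of a wooden mixing paddle 190 mm long, about 28 g: x runs along it from the handle end to the blade, z is up as it lies flat on the pouring board (board top 12 mm above the worktop). The handle (10 mm wide, 8 mm thick) runs from 95 mm behind this point to 44 mm past it, then the blade (20 mm wide, 5 mm thick) to the rounded tip. At the start it lies with the blade away from the robot. May be absent.
- paddle1_blade (a point): The blade tip of the same paddle, 94 mm from its middle.
- paddle1_foot (a point): The handle end of the same paddle, 95 mm from its middle; this end goes down into the cup.
- paddle1: The same paddle; origin under its middle, 4 mm below the mid point; axes as the mid point's.
- paddle2_mid (a point): Middle of a wooden mixing paddle 190 mm long, about 28 g: x runs along it from the handle end to the blade, z is up as it lies flat on the pouring board (board top 12 mm above the worktop). The handle (10 mm wide, 8 mm thick) runs from 95 mm behind this point to 44 mm past it, then the blade (20 mm wide, 5 mm thick) to the rounded tip. At the start it lies with the blade away from the robot. May be absent.
- paddle2_blade (a point): The blade tip of the same paddle, 94 mm from its middle.
- paddle2_foot (a point): The handle end of the same paddle, 95 mm from its middle; this end goes down into the cup.
- paddle2: The same paddle; origin under its middle, 4 mm below the mid point; axes as the mid point's.
- paddle3_mid (a point): Middle of a wooden mixing paddle 190 mm long, about 28 g: x runs along it from the handle end to the blade, z is up as it lies flat on the pouring board (board top 12 mm above the worktop). The handle (10 mm wide, 8 mm thick) runs from 95 mm behind this point to 44 mm past it, then the blade (20 mm wide, 5 mm thick) to the rounded tip. At the start it lies with the blade away from the robot. May be absent.
- paddle3_blade (a point): The blade tip of the same paddle, 94 mm from its middle.
- paddle3_foot (a point): The handle end of the same paddle, 95 mm from its middle; this end goes down into the cup.
- paddle3: The same paddle; origin under its middle, 4 mm below the mid point; axes as the mid point's.
- pen: Marker pen, 134 mm, lying in front of the drying box; leave it alone. Origin under its middle.
- jar: Small pigment jar, 61 mm wide and 64 mm high, at the right rear; leave it alone. Origin under its middle.

How it is judged:
On the way, in this order (a step that is already met when the one before it is completed fails the run):
1. the latch is turned a quarter turn, clear of the hood's ear (value of joint latch above 1.25 rad), for 0.2 s.
2. the hood is swung up and back until it stands open (value of joint hood above 1.2 rad), for 0.3 s.
3. every paddle stands in the cup, handle end down, leaning on the rear rim, and is let go (x of each of paddle1_blade, paddle2_blade, paddle3_blade in the frame of cup above 0.035 m and z of each of paddle1_blade, paddle2_blade, paddle3_blade in the frame of cup above 0.1 m and y of paddle1_blade in the frame of cup between -0.085 and 0.085 m and horizontal distance between each of paddle1_foot, paddle2_foot, paddle3_foot and cup below 0.042 m and z of each of paddle1_foot, paddle2_foot, paddle3_foot in the frame of cup below 0.03 m and y of paddle2_blade in the frame of cup between -0.085 and 0.085 m and y of paddle3_blade in the frame of cup between -0.085 and 0.085 m and contact force between the fingers and paddle1 below 0.05 N and contact force between the fingers and paddle2 below 0.05 N and contact force between the fingers and paddle3 below 0.05 N), for 0.3 s.
4. the hood is fully down again (value of joint hood below 0.035 rad), for 0.2 s.
5. the latch is turned back over the ear (value of joint latch below 0.25 rad), for 0.2 s.
6. the timer's pointer is at the long mark (value of joint dial between 2.226 and 2.486 rad), for 0.2 s.
At the end, for the whole second after the job is handed in: Every paddle at rest in the cup: foot within 42 mm of the cup's axis and 30 mm of its floor, blade tip over 35 mm behind the axis, over 100 mm above the floor, at most 85 mm to the side; hood below 0.035 rad, latch below 0.25 rad, dial 2.356 +/- 0.13 rad (all of step 6 and x of each of paddle1_blade, paddle2_blade, paddle3_blade in the frame of cup above 0.035 m and z of each of paddle1_blade, paddle2_blade, paddle3_blade in the frame of cup above 0.1 m and y of paddle1_blade in the frame of cup between -0.085 and 0.085 m and horizontal distance between each of paddle1_foot, paddle2_foot, paddle3_foot and cup below 0.042 m and z of each of paddle1_foot, paddle2_foot, paddle3_foot in the frame of cup below 0.03 m and y of paddle2_blade in the frame of cup between -0.085 and 0.085 m and y of paddle3_blade in the frame of cup between -0.085 and 0.085 m and value of joint hood below 0.035 rad and value of joint latch below 0.25 rad and linear speed of each of paddle1, paddle2, paddle3 below 0.02 m/s); the robot touches nothing.
It fails at once if a bystander (marker pen, pigment jar) is knocked more than 4 cm away (distance of any of pen, jar from where it was at the start of the episode above 0.04 m).
Of paddle1, paddle2, paddle3 only 2 to 3 are there at a start; the rules pass over those that are not, and their reading is None.
At some moment in a run one of paddle1, paddle2, paddle3 may be knocked a few centimetres aside while the robot is not near it.
It also fails if it takes over 210 s, if anything falls off the work surface, if the arm or the gripper's body presses on something with over 40 N, if the wrist force passes 120 N, or if a joint passes its speed limit or range.

### The arm

A 6-joint arm with a two-finger parallel gripper is mounted at the origin on a cart in front of the work surface, level with it; the furniture and walls round the work are solid. World frame = base frame: x ahead of the robot, y to its left, z up, the work surface at z = 0. Lengths are in m, angles in rad, forces in N, time in s.
With the tool pointing down it reaches from about 0.325 to 0.9 m from the base axis. Payload 3.5 kg.
Tool frame: the origin (TCP) lies midway between the tips of the shut fingers; the grasp point (between the pads) lies 19 mm behind it (r.grip_depth is the distance from the TCP to the grasp point, in m); x points along the fingers, y is the direction in which the jaws open and shut, and the axes are right-handed (so a half turn about x gives the same grasp; the last joint's range is limited). The gripper opens to 85 mm and grips with 20 to 120 N. Pads are 22 mm wide; open, the fingers measure 114 mm over their backs; the gripper's body (76 mm by 85 mm) begins 54 mm behind the grasp point. The pads swing forward as they close: fully open they stand 13 mm farther back than shut.
Start: joints at [1.244, 0.276, -0.026, 1.268, 0, 1.467], TCP at [0.139, 0.609, 0.201] pointing down, gripper open.
Joint ranges: [-3.12, 3.12], [-0.85, 1.88], [-1.08, 1.24], [-1.95, 2.15], [-1.57, 1.53], [-3.14, 3.14]. Speed limits (rad/s): [2.57, 2.57, 3.14, 3.14, 3.14, 3.14].

### API

Orientations are given as a rotation vector (axis times angle).
In Python, from station import monitor, cams, r gives the robot as it stands.
- The arm moves only by the shell command python3 -m handwheel 'ROWS' [OPENING] [FORCE]. ROWS is JSON, a list of rows, each an object with "linear": the shift along the world's x, y, z in cm, a list of three; "dr": the turn, a rotation vector about the world's x, y, z in rad, a list of three. A call has 1 to 10 rows; each row shifts and turns the commanded pose from where the row before left it; what a row does not reach is not made up. A row lasts 1/8 s, in which the tool goes at most 62.5 mm and 10.7 degrees, less where a joint would pass 70% of its speed; a pose out of reach is approached as far as the arm can. A call is refused whole if a number of a shift passes 6.25 or a number of a turn 0.188, either way. A call with a gripper value outside its range is refused whole. OPENING is the opening in per cent of the stroke, from 0 (shut) to 100 (fully open), set as the call begins (- or left out, the last holds). The fingers move at their own pace and stop on an object; FORCE is the grip in N (left out, the last holds). Time passes only in rows, so rows that do not move let the fingers close. It gives the time, the measured TCP pose, the force and the opening at its end, in the units of the state.
- monitor.state(): the state, without advancing time (a new reading comes with each control period).
- cams.capture(name): name is "scene" or "top" or "wrist"; returns the picture (480x640x3 uint8, blue, green, red); there is no depth.
- cams.camera_params(name): a dict with "intrinsics" (3x3 intrinsics, pixels), "k1" (the pictures are not rectified: a ray, as slopes to the right and down, at radius r is drawn at 1 + k1 r^2 times it, then the intrinsics apply), "xyz" and "orientation" of the camera in the world. Camera axes: x right, y up, looking along -z (the intrinsics and any distortion apply to the point x, -y, -z); pixel columns grow to the right and rows downward; lengths in m; the calibration is good to about 2 mm. A picture is of the moment at which its call begins: read the wrist's pose just before it. camera_params takes no time and is no camera call; for the wrist camera it gives the pose at the moment of the call.
- r.hand_in(): hands the job in, once; it reports no verdict.
The state is a dict: "t": time; "joint_pos": joint angles; "qvel": joint speeds; "effort": joint torques, N m; "eef_pos": TCP position; "orientation": TCP orientation; "force": force on the tool from outside, world axes, zero at the start; "torque": the same for the moment, N m; "finger_gap": finger opening in m.
Only numpy, scipy, OpenCV 4.12 (cv2) and the standard library are available. Lean on these libraries where they do the work, as an engineer would, in place of code of your own. Each camera call takes 0.05 s, during which the arm holds its last target. There are 200 camera calls.

## Working session

There is one attempt and no reset: what is moved stays moved. The work goes in short steps, Python scripts to look and compute and a shell command to move; the robot and the scene stay as the last step left them, time stands still between calls to the robot, and variables do not carry over. Pictures are saved under pics/ and viewed, about 12 in all and at most 16, crops included, and the job is handed in when it is done.

```bash
ls; mkdir -p pics; cat > h.py <<'E'
import numpy as np, cv2
from scipy.spatial.transform import Rotation as R
from station import monitor, cams, r
def par(n):
    p=cams.camera_params(n); o=np.array(p["orientation"],float)
    M=o if o.shape==(3,3) else R.from_rotvec(o).as_matrix()
    return np.array(p["intrinsics"]),p["k1"],np.array(p["xyz"]),M
def ray(P,u,v):
    K,k1,c,M=P
    d=np.array([(u-K[0,2])/K[0,0],(v-K[1,2])/K[1,1]]); s=d.copy()
    for _ in range(30): s=d/(1+k1*(s@s))
    return c,M@np.array([s[0],-s[1],-1])
def onz(P,u,v,z):
    c,d=ray(P,u,v); return c+d*(z-c[2])/d[2]
def proj(P,X):
    K,k1,c,M=P; q=M.T@(np.array(X)-c); s=np.array([q[0],-q[1]])/-q[2]
    s=s*(1+k1*(s@s)); return K[0,0]*s[0]+K[0,2],K[1,1]*s[1]+K[1,2]
E
python3 - <<'E'
from h import *
for n in("scene","top"):
    print(n,cams.camera_params(n)); cv2.imwrite(f"pics/{n}0.png",cams.capture(n))
print(monitor.state())
E
```

```text
pics
scene {'intrinsics': array([[501.98773597,   0.        , 312.93975743],
       [  0.        , 501.98773597, 240.69452351],
       [  0.        ,   0.        ,   1.        ]]), 'k1': 0.016339400488714, 'xyz': array([0.29947864, 0.7459118 , 0.96494746]), 'orientation': array([ 0.16201887, -0.96884864, -2.70258256])}
top {'intrinsics': array([[570.84055325,   0.        , 311.98928705],
       [  0.        , 570.84055325, 237.94057053],
       [  0.        ,   0.        ,   1.        ]]), 'k1': -0.09521473455795462, 'xyz': array([ 0.07194166, -0.0102794 ,  1.34783724]), 'orientation': array([ 0.28172861, -0.24932833, -1.4735714 ])}
{'t': 0.1, 'joint_pos': array([ 1.24361032e+00,  2.77062745e-01, -2.77135715e-02,  1.26800119e+00,
        3.32774168e-05,  1.46737897e+00]), 'qvel': array([-0.0010917 , -0.0006347 ,  0.00476521,  0.00226838,  0.00083335,
       -0.00108339]), 'effort': array([ 6.90290217e-04, -4.46706390e+01,  2.96129215e+01,  8.43658898e-03,
       -6.10292727e-05,  3.75734899e-06]), 'eef_pos': array([0.13845946, 0.60870367, 0.20028218]), 'orientation': array([ 0.17417502,  1.56410287, -0.17720942]), 'force': array([-0.21207466, -0.70800862, -0.09611413]), 'torque': array([ 0.02237968, -0.04975245, -0.01066017]), 'finger_gap': 0.0852491625297371}
```

View pics/top0.png

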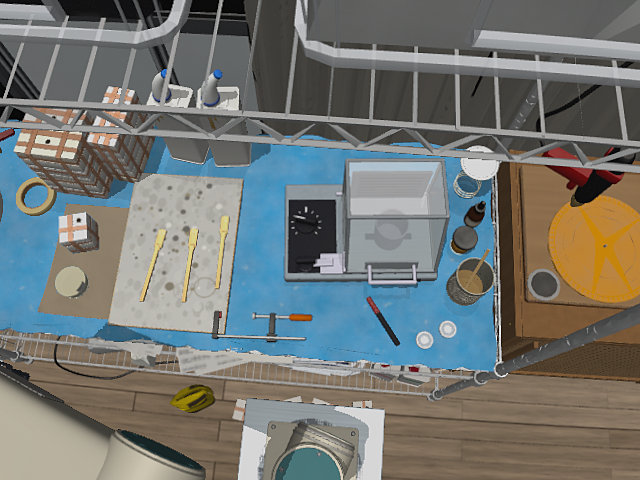

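View pics/scene0.png

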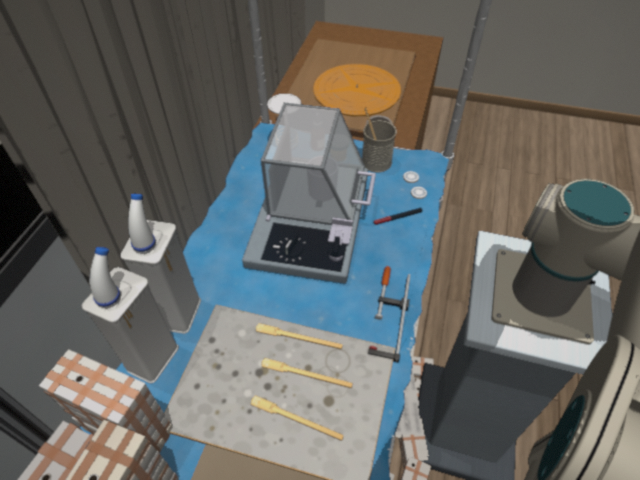

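Top view: dryer around px (285–447, 160–285), with three yellow paddles on the board at px (140–230, 215–300), blades to the rear. The pen is at (382,320) and the jar near (464,238). Next: mask the paddles and zoom on the dryer.

```bash
python3 - <<'E'
from h import *
im=cv2.imread("pics/top0.png"); P=par("top")
hsv=cv2.cvtColor(im,cv2.COLOR_BGR2HSV)
m=cv2.inRange(hsv,(20,100,120),(35,255,255)); m[:, :100]=0; m[:,260:]=0;m[:200]=0;m[310:]=0
n,l,s,c=cv2.connectedComponentsWithStats(m)
for i in range(1,n):
    if s[i,4]<60: continue
    ys,xs=np.where(l==i); W=np.array([onz(P,u,v,.018)[:2] for u,v in zip(xs,ys)])
    rect=cv2.minAreaRect(np.float32(W*1000)); 
    cen=W.mean(0); d=np.linalg.svd(W-cen)[2][0]; d*=np.sign(d[0]); t=(W-cen)@d
    mid=cen+d*(t.max()+t.min())/2
    print(s[i],"mid",mid.round(4),"yaw",np.degrees(np.arctan2(d[1],d[0])).round(1),"len",np.ptp(t).round(3))
cv2.imwrite("pics/c1.png",cv2.resize(im[150:295,275:455],None,fx=4.1,fy=4.1,interpolation=cv2.INTER_CUBIC))
E
```

```text
[215 217  14  72 247] mid [0.4901 0.2589] yaw 1.4 len 0.185
[182 233  15  68 214] mid [0.4475 0.3339] yaw 0.5 len 0.172
[140 234  26  67 224] mid [0.4395 0.4251] yaw -7.7 len 0.175
```

View pics/c1.png

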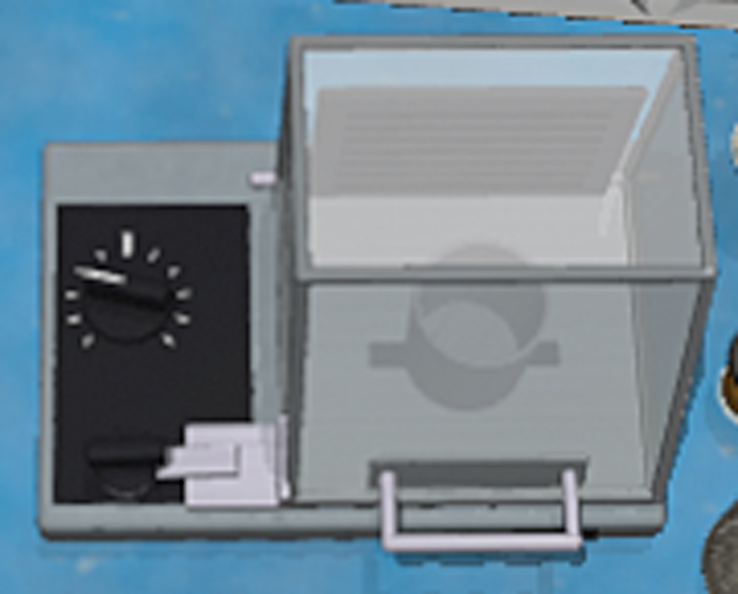

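```bash
python3 - <<'E'
from h import *
P=par("top")
f=lambda a,b,z: onz(P,275+a/4.1,150+b/4.1,z)
for n,a,b,z in [("FL",40,528,.04),("RL",45,145,.04),("FR",663,530,.04),("h1",385,541,.074),("h2",580,541,.074),("dial",128,297,.043),("longmark",127,243,.042),("latch",125,470,.06),("rim",480,310,.13),("ptrA",78,270,.07),("ptrB",125,283,.07)]:
    print(n,f(a,b,z)[:2].round(4))
E
```

```text
FL [0.4283 0.093 ]
RL [0.6709 0.114 ]
FR [ 0.4558 -0.2674]
h1 [ 0.4271 -0.104 ]
h2 [ 0.4357 -0.2138]
dial [0.5741 0.0544]
longmark [0.6092 0.058 ]
latch [0.4612 0.0461]
rim [ 0.5486 -0.1461]
ptrA [0.5783 0.0838]
ptrB [0.5723 0.0556]
```

```bash
cat >> h.py <<'E'
PSI=np.radians(4.6)
BX=np.array([np.cos(PSI),np.sin(PSI),0]);BY=np.array([-np.sin(PSI),np.cos(PSI),0])
CUP=np.array([.5552,-.1478,0])
def box(p): q=np.array(p)-CUP; return np.array([q@BX,q@BY,q[2]])
def st():
    s=monitor.state(); M=R.from_rotvec(s["orientation"]).as_matrix()
    print("t",s["t"],"p",s["eef_pos"].round(4),"fing",M[:,0].round(3),"jawyaw",np.degrees(np.arctan2(M[1,1],M[0,1])).round(1),"q",s["joint_pos"].round(2),"F",s["force"].round(1),"gap",round(s["finger_gap"],4)); return s,M
def delta(p,yaw):
    "cm shift and rot so that the tool points down with jaw axis at yaw deg (mod 180)"
    s,M=st(); y=np.radians(yaw); best=None
    for k in(0,np.pi):
        Y=np.array([np.cos(y+k),np.sin(y+k),0]);X=np.array([0,0,-1]);T=np.column_stack([X,Y,np.cross(X,Y)])
        d=R.from_matrix(T@M.T).as_rotvec()
        if best is None or np.linalg.norm(d)<np.linalg.norm(best): best=d
    print("cm",((np.array(p)-s["eef_pos"])*100).round(2),"dr",best.round(3))
E
python3 -c "
from h import *
delta([.469,.046,.2],4.6)
P=par('wrist');s=monitor.state();M=R.from_rotvec(s['orientation']).as_matrix();print('cam in tool',M.T@(P[2]-s['eef_pos']),M.T@P[3])"
```

```text
t 0.1 p [0.1385 0.6087 0.2003] fing [-0.001 -0.002 -1.   ] jawyaw 77.2 q [ 1.24  0.28 -0.03  1.27  0.    1.47] F [-0.2 -0.7 -0.1] gap 0.0852
cm [ 3.305e+01 -5.627e+01 -3.000e-02] dr [ 1.000e-03 -2.000e-03 -1.267e+00]
cam in tool [-0.1722716  -0.00101524 -0.07749263] [[ 3.81818969e-04  3.06403909e-01 -9.51901518e-01]
 [ 9.99999436e-01 -1.06010341e-03  5.98790169e-05]
 [-9.90766875e-04 -9.51901004e-01 -3.06404141e-01]]
```

```bash
python3 -m handwheel '[{"linear":[3,-5.1,0],"dr":[0,0,-0.127]},{"linear":[3,-5.1,0],"dr":[0,0,-0.127]},{"linear":[3,-5.1,0],"dr":[0,0,-0.127]},{"linear":[3,-5.1,0],"dr":[0,0,-0.127]},{"linear":[3,-5.1,0],"dr":[0,0,-0.127]},{"linear":[3,-5.1,0],"dr":[0,0,-0.127]},{"linear":[3,-5.1,0],"dr":[0,0,-0.127]},{"linear":[3,-5.1,0],"dr":[0,0,-0.127]},{"linear":[3,-5.1,0],"dr":[0,0,-0.127]},{"linear":[3,-5.1,0],"dr":[0,0,-0.127]}]' 70
python3 -m handwheel '[{"linear":[3,-5.3,0],"dr":[0,0,0]},{"linear":[0,0,0],"dr":[0,0,0]}]'
python3 - <<'E'
from h import *
delta([.469,.046,.2],4.6)
P=par("wrist"); cv2.imwrite("pics/w1.png",cams.capture("wrist")); np.save("w1.npy",np.array(P,dtype=object),allow_pickle=True)
E
```

```text
t: 1.35
eef_pos: [0.4391, 0.0976, 0.2011]
orientation: [1.156, 1.243, -1.155]
force: [0.2, 1.0, 1.1]
finger_gap: 0.06
t: 1.6
eef_pos: [0.4704, 0.0431, 0.201]
orientation: [1.157, 1.241, -1.157]
force: [-0.6, 0.6, 0.6]
finger_gap: 0.0595
t 1.6 p [0.4704 0.0431 0.201 ] fing [ 0.    -0.001 -1.   ] jawyaw 4.0 q [-0.05  0.   -0.34  1.22 -0.    1.45] F [-0.6  0.6  0.6] gap 0.0595
cm [-0.14  0.29 -0.1 ] dr [0.001 0.    0.01 ]
```

View pics/w1.png

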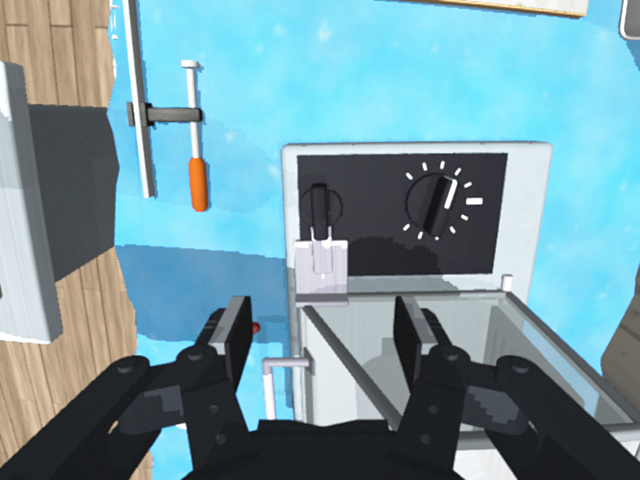

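```bash
python3 - <<'E'
from h import *
P=list(np.load("w1.npy",allow_pickle=True)); print("cam",P[2])
for n,u,v,z in [("latch disc",321,205,.043),("bar top a",318,186,.075),("bar top b",321,238,.075),("FL",285,145,.04),("RL",551,145,.04),("dialdisc",439,202,.043),("longmark in",467,201,.042),("longmark out",482,201,.042),("h1",268,362,.074),("hood corner rear",513,292,.04),("ptr a",451,180,.075),("ptr b",445,208,.075)]:
    p=onz(P,u,v,z); print(n,p.round(4),"box",box(p).round(4))
print(proj(P,CUP-.07*BX+.2*BY+[0,0,.06]), proj(P,CUP+.035*BX+.2*BY+[0,0,.043]))
E
```

```text
cam [0.46537886 0.12016417 0.37327271]
latch disc [0.4695 0.0453 0.043 ] box [-0.0699  0.1994  0.043 ]
bar top a [0.4656 0.0682 0.075 ] box [-0.072   0.2225  0.075 ]
bar top b [0.4712 0.0239 0.075 ] box [-0.07    0.1779  0.075 ]
FL [0.4341 0.0964 0.04  ] box [-0.1011  0.2531  0.04  ]
RL [0.6721 0.1151 0.04  ] box [0.1376 0.2527 0.04  ]
dialdisc [0.5775 0.056  0.043 ] box [0.0386 0.2014 0.043 ]
longmark in [0.6038 0.0587 0.042 ] box [0.065 0.202 0.042]
longmark out [0.6179 0.0598 0.042 ] box [0.0791 0.2019 0.042 ]
h1 [ 0.429  -0.1056  0.074 ] box [-0.1225  0.0522  0.074 ]
hood corner rear [ 0.6703 -0.0309  0.04  ] box [0.1241 0.1073 0.04  ]
ptr a [0.5735 0.0811 0.075 ] box [0.0366 0.2267 0.075 ]
ptr b [0.5725 0.0576 0.075 ] box [0.0337 0.2033 0.075 ]
(np.float64(320.8075649181572), np.float64(208.60903114411173)) (np.float64(435.0297996144643), np.float64(203.48957147904795))
```

```bash
python3 -m handwheel '[{"linear":[-0.1,0.27,-5],"dr":[0,0,0.01]},{"linear":[0,0,-5],"dr":[0,0,0]},{"linear":[0,0,-3],"dr":[0,0,0]},{"linear":[0,0,-1.6],"dr":[0,0,0]},{"linear":[0,0,0],"dr":[0,0,0]}]'
python3 -m handwheel '[{"linear":[0,0,0],"dr":[0,0,0]},{"linear":[0,0,0],"dr":[0,0,0]},{"linear":[0,0,0],"dr":[0,0,0]},{"linear":[0,0,0],"dr":[0,0,0]}]' 0 40
```

```text
t: 2.28
eef_pos: [0.4663, 0.05, 0.0546]
orientation: [1.143, 1.252, -1.145]
force: [-0.2, 0.3, 0.7]
finger_gap: 0.0596
t: 2.78
eef_pos: [0.4681, 0.049, 0.0558]
orientation: [1.145, 1.248, -1.144]
force: [0.6, 1.0, -0.1]
finger_gap: 0.0
```

```bash
python3 - <<'E'
from h import *
st(); P=par("wrist"); im=cams.capture("wrist"); np.save("w2.npy",np.array(P,dtype=object),allow_pickle=True)
cv2.imwrite("pics/w2.png",im)
E
```

```text
t 2.775 p [0.4681 0.049  0.0558] fing [ 0.001 -0.    -1.   ] jawyaw 5.0 q [-0.03  0.13 -0.54  0.9   0.    1.45] F [ 0.6  1.  -0.1] gap 0.0
```

View pics/w2.png

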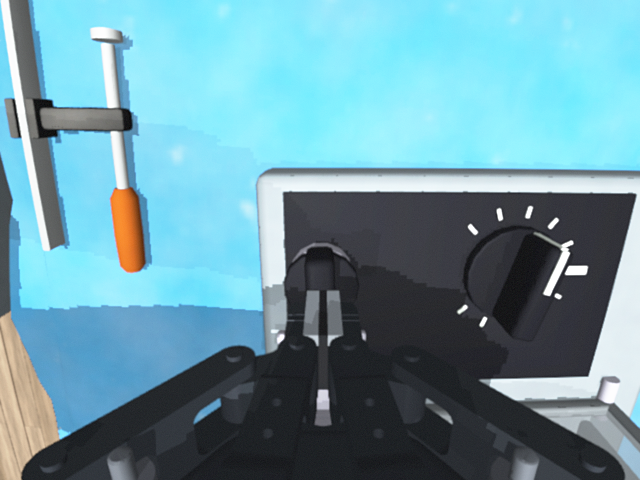

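```bash
python3 - <<'E'
from h import *
A=list(np.load("w1.npy",allow_pickle=True));B=list(np.load("w2.npy",allow_pickle=True)); print(B[0][0,0],B[2])
def tri(a,b):
    (c,d),(e,f)=ray(A,*a),ray(B,*b); S=np.linalg.lstsq(np.column_stack([d,-f]),e-c,rcond=None)[0]; return c+d*S[0],e+f*S[1]
for n,a,b in [("long in",(467,201),(567,270)),("FL",(285,145),(259,172)),("bar end",(319,184),(322,248)),("disc far",(321,188),(322,243)),("ptr far",(455,179),(568,250)),("ptr near",(444,207),(547,296)),("dial bar end",(447,176),(533,231))]:
    print(n,*tri(a,b))
for z in (.04,.05,.06): print(z,onz(B,304,268,z)[0]-onz(B,340,268,z)[0])
print(proj(B,monitor.state()["eef_pos"]))
E
python3 -c "
import cv2;a=cv2.imread('pics/w2.png')[225:350,255:400];cv2.imwrite('pics/c2.png',cv2.resize(a,None,fx=4,fy=4,interpolation=2))"
```

```text
368.24549733940546 [0.46173956 0.12589168 0.228073  ]
long in [0.60248591 0.05929634 0.0450801 ] [0.60302656 0.0604076  0.04509986]
FL [0.43430088 0.09658142 0.04237039] [0.43237408 0.09816744 0.04243832]
bar end [0.46632237 0.06789972 0.06329204] [0.46678101 0.0679688  0.06328179]
disc far [0.46860091 0.0578083  0.02529741] [0.46767407 0.0576903  0.02530998]
ptr far [0.575418   0.0826081  0.07828684] [0.5750159  0.08168975 0.07825377]
ptr near [0.56940639 0.05958284 0.08099413] [0.5696945  0.06003577 0.08100279]
dial bar end [0.582743   0.07956795 0.0375196 ] [0.58240704 0.07881249 0.03749351]
0.04 -0.0197732460696195
0.05 -0.018721885886153145
0.06 -0.017670525702686846
(np.float64(321.07471092521416), np.float64(278.08220156205175))
```

View pics/c2.png

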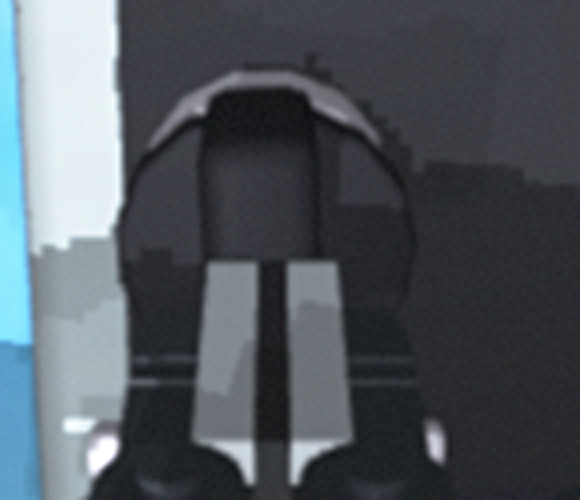

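```bash
python3 -m handwheel '[{"linear":[0,0,0.5],"dr":[0,0,0]},{"linear":[0,0,0],"dr":[0,0,0]},{"linear":[0,0,0],"dr":[0,0,0]},{"linear":[0,-0.3,-0.5],"dr":[0,0,0]},{"linear":[0,0,-0.5],"dr":[0,0,0]},{"linear":[0,0,-0.4],"dr":[0,0,0]},{"linear":[0,0,0],"dr":[0,0,0]}]' 50
python3 -m handwheel '[{"linear":[0,0,0],"dr":[0,0,0]},{"linear":[0,0,0],"dr":[0,0,0]},{"linear":[0,0,0],"dr":[0,0,0]},{"linear":[0,0,0],"dr":[0,0,0]}]' 0 40
```

```text
t: 3.7
eef_pos: [0.4671, 0.0461, 0.0457]
orientation: [1.144, 1.25, -1.146]
force: [-0.0, 0.3, -1.1]
finger_gap: 0.0428
t: 4.2
eef_pos: [0.4676, 0.0461, 0.0466]
orientation: [1.145, 1.249, -1.145]
force: [-2.0, 0.3, 3.5]
finger_gap: 0.0112
```

```bash
python3 -m handwheel '[{"linear":[0,0,0],"dr":[0,0,0]},{"linear":[0.15,0,0],"dr":[0,0,0]},{"linear":[0,0,-0.4],"dr":[0,0,0]},{"linear":[0,0,0],"dr":[0,0,0]}]' 50
python3 -m handwheel '[{"linear":[0,0,0],"dr":[0,0,0]},{"linear":[0,0,0],"dr":[0,0,0]},{"linear":[0,0,0],"dr":[0,0,0]},{"linear":[0,0,0],"dr":[0,0,0]}]' 0 40
```

```text
t: 4.7
eef_pos: [0.4688, 0.0461, 0.0418]
orientation: [1.145, 1.25, -1.146]
force: [0.8, 0.3, -0.5]
finger_gap: 0.0428
t: 5.2
eef_pos: [0.4677, 0.046, 0.0424]
orientation: [1.143, 1.251, -1.147]
force: [-4.3, -0.8, 5.4]
finger_gap: 0.0116
```

```bash
python3 -m handwheel '[{"linear":[0,0,0.1],"dr":[0,0,0.16]},{"linear":[0,0,0],"dr":[0,0,0.16]},{"linear":[0,0,0],"dr":[0,0,0.16]},{"linear":[0,0,0],"dr":[0,0,0.16]},{"linear":[0,0,0],"dr":[0,0,0.16]}]'
python3 -m handwheel '[{"linear":[0,0,0],"dr":[0,0,0.16]},{"linear":[0,0,0],"dr":[0,0,0.16]},{"linear":[0,0,0],"dr":[0,0,0.16]},{"linear":[0,0,0],"dr":[0,0,0.16]},{"linear":[0,0,0],"dr":[0,0,0.12]},{"linear":[0,0,0],"dr":[0,0,0]},{"linear":[0,0,0],"dr":[0,0,0]}]'
python3 -c "
from h import *
st()"
```

```text
t: 5.82
eef_pos: [0.4689, 0.0467, 0.0425]
orientation: [0.532, 1.506, -0.53]
force: [0.2, 1.7, -5.7]
finger_gap: 0.0115
t: 6.7
eef_pos: [0.4692, 0.0481, 0.0425]
orientation: [-0.057, 1.569, 0.065]
force: [1.7, 4.4, -5.8]
finger_gap: 0.0121
t 6.7 p [0.4692 0.0481 0.0425] fing [ 0.     0.005 -1.   ] jawyaw 94.4 q [-0.04  0.15 -0.55  0.87  0.   -0.12] F [ 1.7  4.4 -5.8] gap 0.0121
```

```bash
python3 -m handwheel '[{"linear":[0,0,0],"dr":[0,0,0]},{"linear":[0,0,0],"dr":[0,0,0]},{"linear":[0,0,3],"dr":[0,0,0]},{"linear":[0,0,5],"dr":[0,0,0]},{"linear":[-0.4,0,5],"dr":[0,0,-0.157]},{"linear":[-0.4,0,5],"dr":[0,0,-0.157]},{"linear":[-0.5,-2,0],"dr":[0,0,-0.157]},{"linear":[-0.6,-3,0],"dr":[0,0,-0.157]},{"linear":[-0.6,-4,0],"dr":[0,0,-0.157]},{"linear":[-0.6,-5,0],"dr":[0,0,-0.157]}]' 45
python3 - <<'E'
from h import *
delta([.431,-.158,.22],4.6)
P=par("scene");T=par("top")
for x in(.6,.8,.9):
  for z in(.5,.6,.7,.8): print(x,z,np.round(proj(P,[x,-.15,z])),np.round(proj(T,[x,-.15,z])))
cv2.imwrite("pics/w3.png",cams.capture("wrist"))
E
```

```text
t: 7.95
eef_pos: [0.4381, -0.095, 0.2238]
orientation: [0.679, 1.461, -0.679]
force: [0.3, -0.1, -0.3]
finger_gap: 0.0385
t 7.95 p [ 0.4381 -0.095   0.2238] fing [ 0.001 -0.001 -1.   ] jawyaw 40.2 q [-0.36 -0.05 -0.35  1.27 -0.    0.51] F [ 0.3 -0.1 -0.3] gap 0.0385
cm [-0.71 -6.3  -0.38] dr [ 0.001  0.001 -0.621]
0.6 0.5 [299.  14.] [422. 121.]
0.6 0.6 [297. -42.] [433.  87.]
0.6 0.7 [ 295. -110.] [446.  46.]
0.6 0.8 [ 292. -193.] [463.  -6.]
0.8 0.5 [203.   2.] [423.  28.]
0.8 0.6 [193. -54.] [433. -11.]
0.8 0.7 [ 180. -120.] [445. -58.]
0.8 0.8 [ 165. -200.] [ 458. -115.]
0.9 0.5 [157.  -4.] [423. -13.]
0.9 0.6 [144. -59.] [432. -54.]
0.9 0.7 [ 127. -124.] [ 443. -102.]
0.9 0.8 [ 107. -203.] [ 456. -159.]
```

```bash
python3 - <<'E'
from h import *
T=par("top")
for (u,v) in [(435,395),(500,370)]:
    b=onz(T,u,v,0); print("base",b.round(3))
    for z in(.3,.5,.6,.7,.8,.9,1): print(z,np.round(proj(T,[b[0],b[1],z])), end=' ')
    print()
S=par("scene"); 
for uv in [(449,155),(262,125)]:
    b=onz(S,*uv,0); print("scene pole base",b.round(3)); 
    for z in(.5,.7,.8,.9,1.,1.1): print(z,np.round(proj(T,[b[0],b[1],z])), end=' ')
E
python3 -m handwheel '[{"linear":[-0.2,-1.6,0],"dr":[0,0,-0.157]},{"linear":[-0.2,-1.6,0],"dr":[0,0,-0.157]},{"linear":[-0.2,-1.6,0],"dr":[0,0,-0.157]},{"linear":[-0.1,-1.5,0],"dr":[0,0,-0.15]},{"linear":[0,0,0],"dr":[0,0,0]}]'
python3 - <<'E'
from h import *
delta([.431,-.158,.22],4.6)
P=par("wrist"); print("handle mid px",proj(P,[.431,-.158,.074]))
cv2.imwrite("pics/w4.png",cams.capture("wrist"))
E
```

```text
base [ 0.19  -0.276  0.   ]
0.3 [468. 383.] 0.5 [502. 369.] 0.6 [525. 360.] 0.7 [555. 348.] 0.8 [595. 333.] 0.9 [649. 310.] 1 [728. 277.] 
base [ 0.258 -0.428  0.   ]
0.3 [549. 351.] 0.5 [599. 331.] 0.6 [632. 317.] 0.7 [674. 300.] 0.8 [728. 277.] 0.9 [797. 246.] 1 [888. 203.] 
scene pole base [ 0.255 -0.428  0.   ]
0.5 [599. 333.] 0.7 [674. 303.] 0.8 [728. 280.] 0.9 [798. 250.] 1.0 [889. 207.] 1.1 [990. 149.] scene pole base [ 0.824 -0.416 -0.   ]
0.5 [563.  30.] 0.7 [611. -53.] 0.8 [ 640. -105.] 0.9 [ 674. -167.] 1.0 [ 710. -237.] 1.1 [ 740. -304.] t: 8.62
eef_pos: [0.4313, -0.1576, 0.2235]
orientation: [1.147, 1.247, -1.147]
force: [-0.2, 0.2, 0.1]
finger_gap: 0.0385
t 8.625 p [ 0.4313 -0.1576  0.2235] fing [ 0. -0. -1.] jawyaw 4.8 q [-0.49 -0.03 -0.33  1.27 -0.    1.  ] F [-0.2  0.2  0.1] gap 0.0385
cm [-0.03 -0.04 -0.35] dr [ 0.     0.    -0.004]
handle mid px (np.float64(321.4298456474746), np.float64(210.02310021970447))
```

View pics/w4.png

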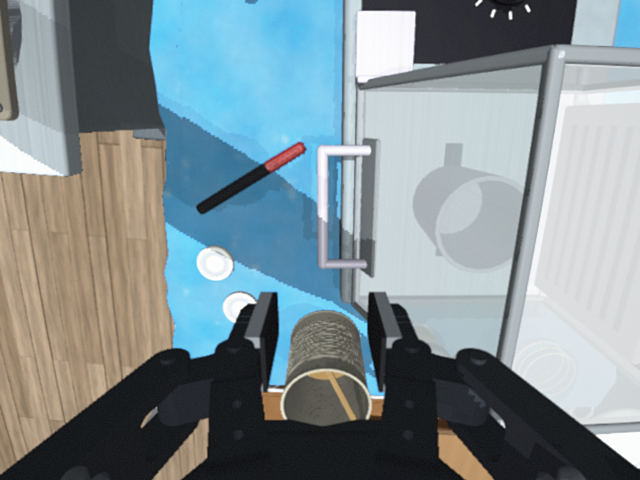

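```bash
python3 -m handwheel '[{"linear":[0.1,0.1,-6],"dr":[0,0,0]},{"linear":[0,0,-6],"dr":[0,0,0]},{"linear":[0,0,-3],"dr":[0,0,0]},{"linear":[0,0,-1.5],"dr":[0,0,0]},{"linear":[0,0,0],"dr":[0,0,0]}]'
python3 -m handwheel '[{"linear":[0,0,0],"dr":[0,0,0]},{"linear":[0,0,0],"dr":[0,0,0]},{"linear":[0,0,0],"dr":[0,0,0]},{"linear":[0,0,0],"dr":[0,0,0]}]' 0 50
python3 - <<'E'
from h import *
st()
# waypoints every 0.15 rad
h=np.array([.431,-.158,.074])
f=np.arctan2(.034,.239)
prev=None
for a in np.arange(0,1.66,.15):
    p=np.array([-.241*np.cos(f+a),0,.241*np.sin(f+a)]); w=BX*p[0]+np.array([0,0,p[2]])
    if prev is not None: print(round(a,2),((w-prev)*100).round(2))
    prev=w
E
```

```text
t: 9.3
eef_pos: [0.4319, -0.1553, 0.058]
orientation: [1.146, 1.25, -1.146]
force: [-0.5, -0.0, 1.0]
finger_gap: 0.0381
t: 9.8
eef_pos: [0.4325, -0.1561, 0.0588]
orientation: [1.147, 1.247, -1.147]
force: [-0.5, 0.9, -0.5]
finger_gap: -0.0001
t 9.8 p [ 0.4325 -0.1561  0.0588] fing [ 0.001 -0.    -1.   ] jawyaw 4.8 q [-0.49  0.11 -0.56  0.9   0.    1.  ] F [-0.5  0.9 -0.5] gap -0.0001
0.15 [0.77 0.06 3.53]
0.3 [1.29 0.1  3.37]
0.45 [1.78 0.14 3.14]
0.6 [2.23 0.18 2.84]
0.75 [2.62 0.21 2.47]
0.9 [2.96 0.24 2.05]
1.05 [3.23 0.26 1.59]
1.2 [3.43 0.28 1.08]
1.35 [3.56 0.29 0.56]
1.5 [3.6  0.29 0.02]
1.65 [ 3.56  0.29 -0.52]
```

```bash
python3 - <<'E'
from h import *
a=cams.capture("wrist"); cv2.imwrite("pics/w5.png",a[150:400,180:500]); P=par("wrist"); print(P[2],proj(P,[.432,-.158,.074]),proj(P,monitor.state()["eef_pos"]))
b=cams.capture("scene")[130:260,280:420]; 
cv2.imwrite("pics/w5.png",np.hstack([cv2.resize(a[150:400,180:500],(512,400)),cv2.resize(b,(280,400))]))
E
```

```text
[ 0.42631194 -0.07909248  0.23089195] (np.float64(320.10123364150314), np.float64(295.38502488582816)) (np.float64(321.3872082224897), np.float64(278.24862319582996))
```

View pics/w5.png

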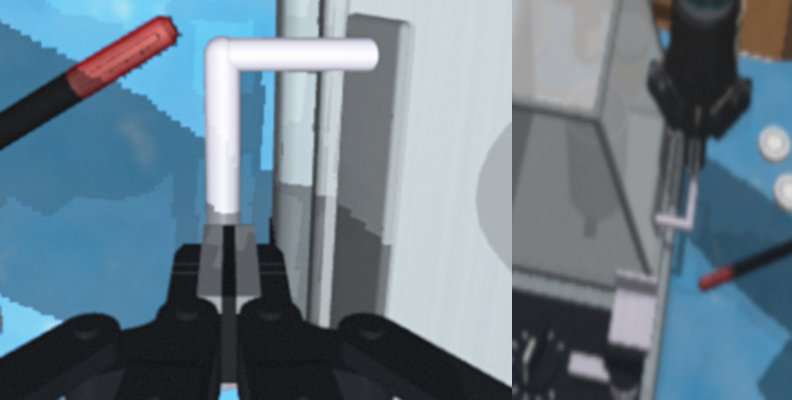

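```bash
python3 -m handwheel '[{"linear":[0,0,0.5],"dr":[0,0,0]},{"linear":[0,0,0],"dr":[0,0,0]},{"linear":[0,0,0],"dr":[0,0,0]},{"linear":[0,0,-0.8],"dr":[0,0,0]},{"linear":[0,0,-0.7],"dr":[0,0,0]},{"linear":[0,0,-0.6],"dr":[0,0,0]},{"linear":[0,0,0],"dr":[0,0,0]}]' 45
python3 -m handwheel '[{"linear":[0,0,0],"dr":[0,0,0]},{"linear":[0,0,0],"dr":[0,0,0]},{"linear":[0,0,0],"dr":[0,0,0]},{"linear":[0,0,0],"dr":[0,0,0]}]' 0 50
```

```text
t: 10.78
eef_pos: [0.4314, -0.1555, 0.0414]
orientation: [1.147, 1.25, -1.148]
force: [-0.3, 0.3, -0.6]
finger_gap: 0.0386
t: 11.28
eef_pos: [0.4309, -0.1561, 0.0426]
orientation: [1.145, 1.249, -1.15]
force: [-5.2, -0.8, 6.7]
finger_gap: 0.0071
```

```bash
python3 -m handwheel '[{"linear":[0.77,0.06,3.53],"dr":[0,0,0]},{"linear":[1.29,0.1,3.37],"dr":[0,0,0]}]'
python3 -m handwheel '[{"linear":[1.78,0.14,3.14],"dr":[0,0,0]},{"linear":[2.23,0.18,2.84],"dr":[0,0,0]},{"linear":[2.62,0.21,2.47],"dr":[0,0,0]},{"linear":[2.96,0.24,2.05],"dr":[0,0,0]},{"linear":[3.23,0.26,1.59],"dr":[0,0,0]},{"linear":[3.43,0.28,1.08],"dr":[0,0,0]},{"linear":[3.56,0.29,0.56],"dr":[0,0,0]},{"linear":[3.6,0.29,0.02],"dr":[0,0,0]},{"linear":[0,0,0],"dr":[0,0,0]}]'
```

```text
t: 11.52
eef_pos: [0.4502, -0.1544, 0.1103]
orientation: [1.145, 1.251, -1.152]
force: [0.5, -2.8, -7.5]
finger_gap: 0.0066
t: 12.65
eef_pos: [0.6894, -0.1349, 0.2478]
orientation: [1.147, 1.248, -1.145]
force: [-0.7, 0.2, 0.9]
finger_gap: 0.0002
```

```bash
python3 - <<'E'
from h import *
st(); print(monitor.state()["torque"])
E
```

```text
t 12.65 p [ 0.6894 -0.1349  0.2478] fing [ 0.001  0.001 -1.   ] jawyaw 4.9 q [-0.29  0.4   0.24  1.41  0.    1.2 ] F [-0.7  0.2  0.9] gap 0.0002
[ 0.04133646  0.06606539 -0.00136626]
```

```bash
python3 - <<'E'
from h import *
a=cams.capture("scene")[60:300,200:420]; b=cams.capture("wrist"); print(par("wrist")[2])
cv2.imwrite("pics/s6.png",np.hstack([cv2.resize(a,(396,432)),cv2.resize(b,(400,300))[0:300] if 0 else cv2.copyMakeBorder(cv2.resize(b,(400,300)),0,132,0,0,0)]))
E
```

```text
[ 0.68099379 -0.05833881  0.42059016]
```

View pics/s6.png

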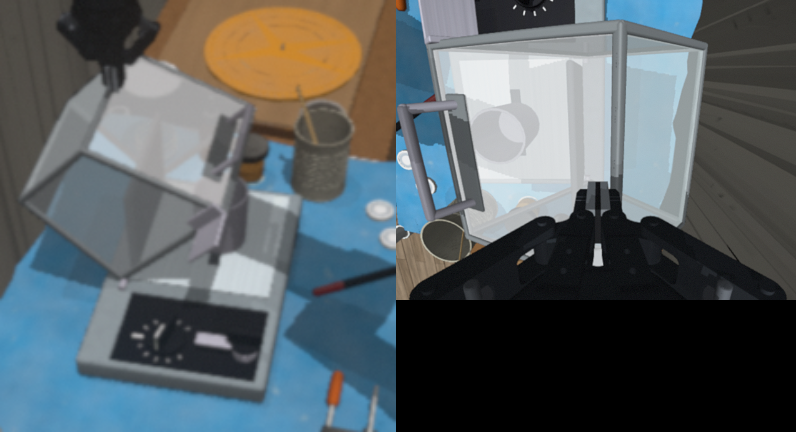

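```bash
python3 - <<'E'
from h import *
P=par("wrist"); S=par("scene"); f=np.arctan2(.034,.239)
H=CUP+BX*.1145+[0,0,.04]
for a in np.arange(.3,.9,.06):
    p=H+BX*(-.241*np.cos(f+a))+np.array([0,0,.241*np.sin(f+a)])
    print(a.round(2),p.round(3),[np.round(proj(P,p+BY*s)) for s in(.045,-.045)],[np.round(proj(S,p+BY*s)) for s in(.045,-.045)])
E
```

```text
0.3 [ 0.452 -0.156  0.143] [array([ 18., 169.]), array([ 43., 276.])] [array([361., 180.]), array([367., 155.])]
0.36 [ 0.459 -0.156  0.156] [array([ 13., 171.]), array([ 40., 282.])] [array([359., 175.]), array([364., 151.])]
0.42 [ 0.466 -0.155  0.168] [array([  9., 173.]), array([ 37., 289.])] [array([356., 171.]), array([362., 146.])]
0.48 [ 0.474 -0.154  0.18 ] [array([  7., 176.]), array([ 36., 296.])] [array([353., 167.]), array([359., 142.])]
0.54 [ 0.483 -0.154  0.192] [array([  5., 178.]), array([ 36., 303.])] [array([349., 162.]), array([355., 138.])]
0.6 [ 0.492 -0.153  0.203] [array([  5., 181.]), array([ 38., 311.])] [array([345., 158.]), array([352., 134.])]
0.66 [ 0.502 -0.152  0.213] [array([  7., 184.]), array([ 41., 319.])] [array([341., 154.]), array([347., 130.])]
0.72 [ 0.513 -0.151  0.223] [array([ 11., 186.]), array([ 46., 327.])] [array([336., 150.]), array([343., 126.])]
0.78 [ 0.524 -0.15   0.232] [array([ 17., 189.]), array([ 53., 336.])] [array([332., 146.]), array([339., 122.])]
0.84 [ 0.536 -0.149  0.24 ] [array([ 26., 192.]), array([ 63., 344.])] [array([326., 143.]), array([334., 118.])]
0.9 [ 0.548 -0.148  0.248] [array([ 37., 195.]), array([ 74., 352.])] [array([321., 139.]), array([329., 115.])]
```

```bash
python3 -m handwheel '[{"linear":[0,0,5],"dr":[0,0,0]},{"linear":[0,0,5],"dr":[0,0,0]},{"linear":[-3,-0.2,2],"dr":[0,0,0]},{"linear":[-5,-0.4,0],"dr":[0,0,0]},{"linear":[-5,-0.4,0],"dr":[0,0,0]},{"linear":[-4,-0.3,0],"dr":[0,0,0]},{"linear":[0,0,0],"dr":[0,0,0]}]' 50
python3 - <<'E'
from h import *
st();P=par("wrist"); f=np.arctan2(.034,.239)
a=cams.capture("wrist"); cv2.imwrite("pics/w7.png",a)
H=CUP+BX*.1145+[0,0,.04]
for t in np.arange(.54,1,.06):
    p=H+BX*(-.241*np.cos(f+t))+np.array([0,0,.241*np.sin(f+t)])
    print(t.round(2),p.round(3),[np.round(proj(P,p+BY*s)) for s in(.045,-.045)])
E
```

```text
t: 13.62
eef_pos: [0.5135, -0.148, 0.3699]
orientation: [1.149, 1.246, -1.148]
force: [-0.0, 1.0, -0.1]
finger_gap: 0.0425
t 13.625 p [ 0.5135 -0.148   0.3699] fing [ 0.001 -0.    -1.   ] jawyaw 4.7 q [-0.4   0.07  0.08  1.58  0.    1.09] F [-0.   1.  -0.1] gap 0.0425
0.54 [ 0.483 -0.154  0.192] [array([289., 159.]), array([291., 249.])]
0.6 [ 0.492 -0.153  0.203] [array([298., 160.]), array([300., 253.])]
0.66 [ 0.502 -0.152  0.213] [array([309., 161.]), array([309., 257.])]
0.72 [ 0.513 -0.151  0.223] [array([321., 163.]), array([321., 261.])]
0.78 [ 0.524 -0.15   0.232] [array([334., 164.]), array([333., 264.])]
0.84 [ 0.536 -0.149  0.24 ] [array([349., 165.]), array([347., 268.])]
0.9 [ 0.548 -0.148  0.248] [array([365., 166.]), array([361., 271.])]
0.96 [ 0.561 -0.147  0.255] [array([382., 168.]), array([377., 275.])]
```

View pics/w7.png

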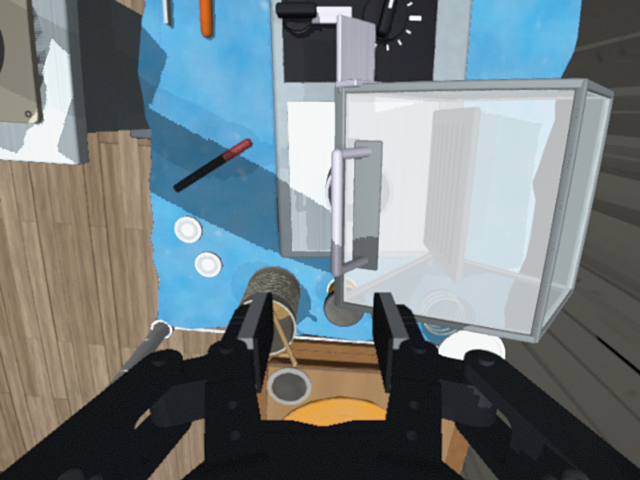

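```bash
python3 -m handwheel '[{"linear":[1.45,-0.15,-5],"dr":[0,0,0]},{"linear":[0,0,-5],"dr":[0,0,0]},{"linear":[0,0,-4],"dr":[0,0,0]},{"linear":[0,0,-3],"dr":[0,0,0]},{"linear":[0,0,0],"dr":[0,0,0]}]' 45
python3 -m handwheel '[{"linear":[0,0,0],"dr":[0,0,0]},{"linear":[0,0,0],"dr":[0,0,0]},{"linear":[0,0,0],"dr":[0,0,0]},{"linear":[0,0,0],"dr":[0,0,0]}]' 0 100
python3 - <<'E'
from h import *
f=np.arctan2(.034,.239); prev=None
for a in np.arange(.8,1.61,.1):
    w=BX*(-.241*np.cos(f+a))+np.array([0,0,.241*np.sin(f+a)])
    if prev is not None: print(round(a,2),((w-prev)*100).round(2))
    prev=w
E
```

```text
t: 14.3
eef_pos: [0.5296, -0.1489, 0.1957]
orientation: [1.146, 1.254, -1.15]
force: [0.0, -0.2, 0.3]
finger_gap: 0.0384
t: 14.8
eef_pos: [0.5302, -0.1506, 0.2014]
orientation: [1.145, 1.247, -1.15]
force: [-7.3, -0.0, 4.5]
finger_gap: 0.006
0.9 [2.01 0.16 1.32]
1.0 [2.13 0.17 1.11]
1.1 [2.23 0.18 0.89]
1.2 [2.31 0.19 0.66]
1.3 [2.36 0.19 0.43]
1.4 [2.39 0.19 0.19]
1.5 [ 2.4   0.19 -0.05]
1.6 [ 2.38  0.19 -0.29]
```

```bash
python3 -m handwheel '[{"linear":[2.0,0.16,1.1],"dr":[0,0,0]},{"linear":[2.13,0.17,1.0],"dr":[0,0,0]},{"linear":[2.23,0.18,0.85],"dr":[0,0,0]}]'
python3 -m handwheel '[{"linear":[2.31,0.19,0.63],"dr":[0,0,0]},{"linear":[2.36,0.19,0.4],"dr":[0,0,0]},{"linear":[2.39,0.19,0.19],"dr":[0,0,0]}]'
python3 -m handwheel '[{"linear":[2.4,0.19,-0.05],"dr":[0,0,0]},{"linear":[1.2,0.1,-0.1],"dr":[0,0,0]},{"linear":[0,0,0],"dr":[0,0,0]},{"linear":[0,0,0],"dr":[0,0,0]},{"linear":[0,0,0],"dr":[0,0,0]}]'
```

```text
t: 15.18
eef_pos: [0.5947, -0.145, 0.2351]
orientation: [1.147, 1.245, -1.147]
force: [-6.1, 1.9, 12.9]
finger_gap: 0.0057
t: 15.55
eef_pos: [0.6684, -0.1385, 0.2482]
orientation: [1.15, 1.241, -1.141]
force: [-2.9, 3.6, 11.0]
finger_gap: 0.0053
t: 16.18
eef_pos: [0.7082, -0.1352, 0.2462]
orientation: [1.154, 1.235, -1.134]
force: [5.4, 4.0, 9.0]
finger_gap: 0.0053
```

```bash
python3 -m handwheel '[{"linear":[0,0,0],"dr":[0,0,0]},{"linear":[0,0,0],"dr":[0,0,0]},{"linear":[0,0,3],"dr":[0,0,0]},{"linear":[0,0,5],"dr":[0,0,0]},{"linear":[-1,2,4],"dr":[0,0,0.15]},{"linear":[-2,5,0],"dr":[0,0,0.15]},{"linear":[-2,5,0],"dr":[0,0,0.15]},{"linear":[-2,5,0],"dr":[0,0,0.15]},{"linear":[-3,5,0],"dr":[0,0,0.15]},{"linear":[-3,5,0],"dr":[0,0,0.15]}]' 45
python3 -m handwheel '[{"linear":[-3,5,-1],"dr":[0,0,0.15]},{"linear":[-3,5,-3],"dr":[0,0,0.15]},{"linear":[0,2.5,-4],"dr":[0,0,0.15]},{"linear":[0,0,-4],"dr":[0,0,0.14]},{"linear":[0,0,-4],"dr":[0,0,0]},{"linear":[0,0,0],"dr":[0,0,0]}]' 60
cat > look.py <<'E'
from h import *
import sys
s,M=st(); P=par("wrist"); im=cams.capture("wrist"); cv2.imwrite(sys.argv[1],im)
hsv=cv2.cvtColor(im,cv2.COLOR_BGR2HSV); m=cv2.inRange(hsv,(18,90,120),(36,255,255))
n,l,q,c=cv2.connectedComponentsWithStats(m)
for i in range(1,n):
    if q[i,4]<500: continue
    ys,xs=np.where(l==i); W=np.array([onz(P,u,v,.018)[:2] for u,v in zip(xs[::5],ys[::5])])
    cen=W.mean(0); d=np.linalg.svd(W-cen,full_matrices=False)[2][0]; d*=np.sign(d[0]); t=(W-cen)@d
    print(q[i],"ends",(cen+d*t.min()).round(4),(cen+d*t.max()).round(4),"yaw",np.degrees(np.arctan2(d[1],d[0])).round(1),"len",np.ptp(t).round(3))
E
python3 look.py pics/w8.png
```

```text
t: 17.42
eef_pos: [0.5703, 0.1349, 0.3588]
orientation: [0.456, 1.523, -0.457]
force: [-0.3, 1.2, 0.9]
finger_gap: 0.0385
t: 18.18
eef_pos: [0.5096, 0.2551, 0.1967]
orientation: [-0.005, 1.579, -0.0]
force: [-0.4, 0.0, 0.6]
finger_gap: 0.0511
t 18.175 p [0.5096 0.2551 0.1967] fing [-0.008 -0.003 -1.   ] jawyaw 90.2 q [ 0.35  0.19 -0.15  1.24 -0.    0.35] F [-0.4  0.   0.6] gap 0.0511
[474  30  63 203 975] ends [0.3518 0.4366] [0.5354 0.4069] yaw -9.2 len 0.186
[ 394   36   27  204 1044] ends [0.3594 0.3335] [0.5411 0.328 ] yaw -1.7 len 0.182
[ 321   83   16  187 1216] ends [0.3987 0.258 ] [0.577  0.2583] yaw 0.1 len 0.178
```

```bash
python3 -m handwheel '[{"linear":[1.0,0.28,-5],"dr":[0,-0.008,0.008]},{"linear":[0,0,-5],"dr":[0,0,0]},{"linear":[0,0,-4],"dr":[0,0,0]},{"linear":[0,0,-2.5],"dr":[0,0,0]},{"linear":[0,0,0],"dr":[0,0,0]}]' 40
python3 -m handwheel '[{"linear":[0,0,-0.6],"dr":[0,0,0]},{"linear":[0,0,0],"dr":[0,0,0]}]'
python3 -m handwheel '[{"linear":[0,0,-0.4],"dr":[0,0,0]},{"linear":[0,0,0],"dr":[0,0,0]}]'
```

```text
t: 18.85
eef_pos: [0.5231, 0.259, 0.0356]
orientation: [-0.009, 1.564, 0.008]
force: [-0.6, 0.4, -0.1]
finger_gap: 0.034
t: 19.1
eef_pos: [0.5245, 0.2597, 0.0311]
orientation: [-0.008, 1.56, 0.009]
force: [-0.2, 1.0, -0.2]
finger_gap: 0.0337
t: 19.35
eef_pos: [0.523, 0.2593, 0.0256]
orientation: [-0.009, 1.563, 0.009]
force: [-0.1, -0.6, -0.4]
finger_gap: 0.034
```

```bash
python3 -m handwheel '[{"linear":[0,0,-0.4],"dr":[0,0,0]},{"linear":[0,0,0],"dr":[0,0,0]}]'
python3 -m handwheel '[{"linear":[0,0,-0.4],"dr":[0,0,0]},{"linear":[0,0,0],"dr":[0,0,0]}]'
python3 -m handwheel '[{"linear":[0,0,-0.3],"dr":[0,0,0]},{"linear":[0,0,0],"dr":[0,0,0]}]'
python3 -m handwheel '[{"linear":[0,0,0],"dr":[0,0,0]},{"linear":[0,0,0],"dr":[0,0,0]},{"linear":[0,0,0],"dr":[0,0,0]},{"linear":[0,0,0],"dr":[0,0,0]}]' 0 40
```

```text
t: 19.6
eef_pos: [0.5226, 0.2591, 0.021]
orientation: [-0.009, 1.564, 0.009]
force: [0.0, -0.6, -0.3]
finger_gap: 0.0342
t: 19.85
eef_pos: [0.5226, 0.2591, 0.0169]
orientation: [-0.009, 1.564, 0.009]
force: [-0.7, -0.4, -0.4]
finger_gap: 0.0345
t: 20.1
eef_pos: [0.5228, 0.2592, 0.0141]
orientation: [-0.009, 1.563, 0.009]
force: [0.2, 0.0, 0.4]
finger_gap: 0.034
t: 20.6
eef_pos: [0.5231, 0.2593, 0.0145]
orientation: [-0.009, 1.563, 0.009]
force: [-0.1, 0.9, 0.2]
finger_gap: -0.0001
```

```bash
python3 -m handwheel '[{"linear":[0,0,0],"dr":[0,0,0]},{"linear":[0,0,0],"dr":[0,0,0]},{"linear":[0,0,0],"dr":[0,0,0]},{"linear":[0,0,-0.5],"dr":[0,0,0]},{"linear":[0,0,0],"dr":[0,0,0]}]' 28
python3 -m handwheel '[{"linear":[0,0,-0.3],"dr":[0,0,0]},{"linear":[0,0,0],"dr":[0,0,0]}]'
python3 -m handwheel '[{"linear":[0,0,-0.3],"dr":[0,0,0]},{"linear":[0,0,0],"dr":[0,0,0]}]'
python3 -m handwheel '[{"linear":[0,0,-0.3],"dr":[0,0,0]},{"linear":[0,0,0],"dr":[0,0,0]}]'
python3 -m handwheel '[{"linear":[0,0,0],"dr":[0,0,0]},{"linear":[0,0,0],"dr":[0,0,0]},{"linear":[0,0,0],"dr":[0,0,0]}]' 0 40
```

```text
t: 21.22
eef_pos: [0.5224, 0.259, 0.0088]
orientation: [-0.009, 1.564, 0.008]
force: [-0.7, -0.7, 0.5]
finger_gap: 0.0241
t: 21.48
eef_pos: [0.5227, 0.2591, 0.006]
orientation: [-0.009, 1.563, 0.009]
force: [0.5, -0.3, 0.0]
finger_gap: 0.0241
t: 21.72
eef_pos: [0.5227, 0.2592, 0.0031]
orientation: [-0.009, 1.563, 0.009]
force: [-0.3, 0.1, 0.6]
finger_gap: 0.024
t: 21.98
eef_pos: [0.5228, 0.2592, 0.0001]
orientation: [-0.009, 1.563, 0.009]
force: [-0.6, 0.4, 0.4]
finger_gap: 0.0239
t: 22.35
eef_pos: [0.5231, 0.2593, 0.0005]
orientation: [-0.009, 1.563, 0.009]
force: [-1.3, -0.5, 0.9]
finger_gap: 0.0003
```

```bash
python3 look.py pics/w9.png; python3 - <<'E'
from h import *
T=cams.capture("top"); w=cv2.imread("pics/w9.png")
cv2.imwrite("pics/v9.png",np.hstack([w[0:400,100:540],cv2.resize(T[140:340,100:280],(360,400))]))
E
```

```text
t 22.35 p [5.231e-01 2.593e-01 5.000e-04] fing [ 0.008  0.    -1.   ] jawyaw 90.6 q [ 0.35  0.38 -0.35  0.83 -0.    0.34] F [-1.3 -0.5  0.9] gap 0.0003
[ 312    0   27  290 6712] ends [0.4022 0.2576] [0.5199 0.2605] yaw 1.4 len 0.118
[ 458    0   83  337 5518] ends [0.3997 0.3335] [0.5442 0.333 ] yaw -0.2 len 0.144
```

View pics/v9.png

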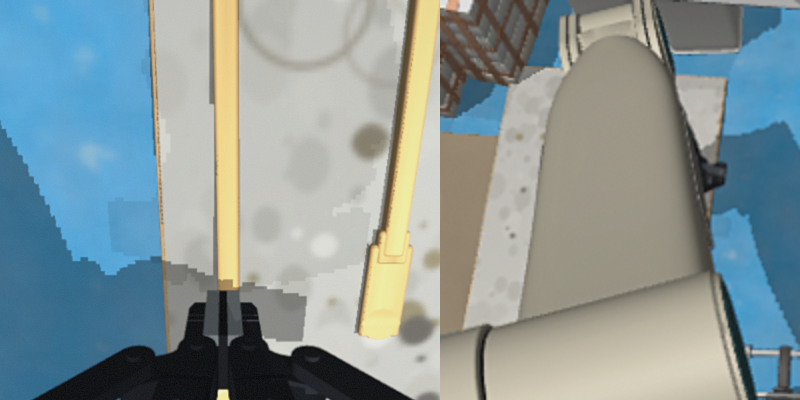

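The wrist view shows the shut tips lying over paddle 1's handle (px 330,290), still above it. The tips really sit 2–3 cm higher than the reported TCP, so I go lower with force checks.

```bash
python3 -m handwheel '[{"linear":[0,0,0.2],"dr":[0,0,0]},{"linear":[0,0,0],"dr":[0,0,0]},{"linear":[0,0,0],"dr":[0,0,0]},{"linear":[0,0,-0.7],"dr":[0,0,0]},{"linear":[0,0,0],"dr":[0,0,0]}]' 28
python3 -m handwheel '[{"linear":[0,0,-0.4],"dr":[0,0,0]},{"linear":[0,0,0],"dr":[0,0,0]}]'
python3 -m handwheel '[{"linear":[0,0,0],"dr":[0,0,0]},{"linear":[0,0,0],"dr":[0,0,0]},{"linear":[0,0,0],"dr":[0,0,0]}]' 0 40
```

```text
t: 23.08
eef_pos: [0.5221, 0.259, -0.0055]
orientation: [-0.009, 1.565, 0.008]
force: [-0.0, 0.1, 0.2]
finger_gap: 0.0239
t: 23.32
eef_pos: [0.5226, 0.2591, -0.0091]
orientation: [-0.009, 1.564, 0.009]
force: [0.2, 0.5, 0.8]
finger_gap: 0.0242
t: 23.7
eef_pos: [0.5231, 0.2593, -0.0084]
orientation: [-0.009, 1.563, 0.009]
force: [-0.9, -0.7, -0.7]
finger_gap: 0.0001
```

```bash
python3 -m handwheel '[{"linear":[0,0,0.2],"dr":[0,0,0]},{"linear":[0,0,0],"dr":[0,0,0]},{"linear":[0,0,0],"dr":[0,0,0]},{"linear":[0,0,-0.6],"dr":[0,0,0]},{"linear":[0,0,0],"dr":[0,0,0]}]' 28
python3 -m handwheel '[{"linear":[0,0,-0.2],"dr":[0,0,0]},{"linear":[0,0,0],"dr":[0,0,0]}]'
python3 -m handwheel '[{"linear":[0,0,0],"dr":[0,0,0]},{"linear":[0,0,0],"dr":[0,0,0]},{"linear":[0,0,0],"dr":[0,0,0]}]' 0 40
```

```text
t: 24.32
eef_pos: [0.5223, 0.259, -0.0134]
orientation: [-0.009, 1.564, 0.008]
force: [-0.0, 0.3, 0.8]
finger_gap: 0.0238
t: 24.58
eef_pos: [0.5228, 0.2592, -0.0148]
orientation: [-0.009, 1.563, 0.009]
force: [0.5, -1.0, 0.2]
finger_gap: 0.0238
t: 24.95
eef_pos: [0.5232, 0.2593, -0.0144]
orientation: [-0.009, 1.562, 0.009]
force: [0.2, 0.3, -0.3]
finger_gap: 0.008
```

```bash
python3 -m handwheel '[{"linear":[0,0,0],"dr":[0,0,0]},{"linear":[0,0,0],"dr":[0,0,0]},{"linear":[0,0,-0.3],"dr":[0,0,0]},{"linear":[0,0,0],"dr":[0,0,0]}]' 28
python3 -m handwheel '[{"linear":[0,0,-0.2],"dr":[0,0,0]},{"linear":[0,0,0],"dr":[0,0,0]}]'
python3 -m handwheel '[{"linear":[0,0,0],"dr":[0,0,0]},{"linear":[0,0,0],"dr":[0,0,0]},{"linear":[0,0,0],"dr":[0,0,0]},{"linear":[0,0,0],"dr":[0,0,0]}]' 0 40
```

```text
t: 25.45
eef_pos: [0.5227, 0.2591, -0.018]
orientation: [-0.009, 1.563, 0.009]
force: [0.6, 0.7, 0.2]
finger_gap: 0.0239
t: 25.7
eef_pos: [0.5231, 0.2593, -0.019]
orientation: [-0.009, 1.563, 0.009]
force: [-1.6, -0.5, 4.5]
finger_gap: 0.0236
t: 26.2
eef_pos: [0.5241, 0.2597, -0.0185]
orientation: [-0.008, 1.561, 0.009]
force: [-0.7, -1.0, 5.0]
finger_gap: 0.0083
```

```bash
python3 -m handwheel '[{"linear":[0,0,2],"dr":[0,0,0]},{"linear":[0,0,4],"dr":[0,0,0.035]},{"linear":[0,0,6],"dr":[0,0,0.035]},{"linear":[0,0,6],"dr":[0,0,0]},{"linear":[0,0,6],"dr":[0,0,0]},{"linear":[0,0,6],"dr":[0,0,0]},{"linear":[0,0,5],"dr":[0,0,0]},{"linear":[0,0,0],"dr":[0.0126,-0.1565,0]},{"linear":[0,0,0],"dr":[0.0126,-0.1565,0]}]'
python3 -m handwheel '[{"linear":[0,0,0],"dr":[0.0126,-0.1565,0]},{"linear":[0,0,0],"dr":[0.0126,-0.1565,0]},{"linear":[0,0,0],"dr":[0.0126,-0.1565,0]},{"linear":[0,0,0],"dr":[0.0126,-0.1565,0]},{"linear":[0,0,0],"dr":[0.0126,-0.1565,0]},{"linear":[0,0,0],"dr":[0.0126,-0.1565,0]},{"linear":[0,0,0],"dr":[0,0,0]}]'
python3 - <<'E'
from h import *
st()
E
```

```text
t: 27.32
eef_pos: [0.5248, 0.2597, 0.3324]
orientation: [-0.049, 1.24, 0.07]
force: [0.7, -0.2, -0.3]
finger_gap: 0.0084
t: 28.2
eef_pos: [0.5204, 0.2582, 0.3207]
orientation: [-0.022, 0.345, 0.081]
force: [-0.0, -0.8, -0.8]
finger_gap: 0.0085
t 28.2 p [0.5204 0.2582 0.3207] fing [ 0.938  0.075 -0.338] jawyaw 94.7 q [ 0.62 -0.34 -0.97 -0.23 -0.5   0.19] F [-0.  -0.8 -0.8] gap 0.0085
```

```bash
python3 -m handwheel '[{"linear":[1.07,-5.17,-0.3],"dr":[0,0,0]},{"linear":[1.07,-5.17,-0.3],"dr":[0,0,0]},{"linear":[1.07,-5.17,-0.3],"dr":[0,0,0]},{"linear":[1.07,-5.17,-0.3],"dr":[0,0,0]},{"linear":[1.07,-5.17,-0.3],"dr":[0,0,0]},{"linear":[1.07,-5.17,-0.3],"dr":[0,0,0]},{"linear":[1.07,-5.17,-0.3],"dr":[0,0,0]},{"linear":[1.07,-5.17,-0.3],"dr":[0,0,0]},{"linear":[0,0,0],"dr":[0,0,0]}]'
python3 - <<'E'
from h import *
s,M=st(); f=M[:,0]; u=M[:,2]; G=s["eef_pos"]-.0345*f; print("tilt",np.degrees(np.arcsin(-f[2])),"foot pred",box(G-.126*u),"blade",box(G+.063*u),"u",u)
a=cams.capture("scene"); b=cams.capture("wrist")
cv2.imwrite("pics/v10.png",np.hstack([cv2.resize(a[0:280,180:460],(480,480)),cv2.resize(b,(320,240))[0:240] if 0 else cv2.copyMakeBorder(cv2.resize(b,(320,240)),0,240,0,0,0)]))
for n in("scene",): P=par(n); print(proj(P,G-.126*u),proj(P,G+.063*u),proj(P,CUP+[0,0,.13]))
P=par("wrist"); print("wrist",proj(P,G-.126*u),proj(P,CUP+[0,0,.13]))
E
```

```text
t: 29.32
eef_pos: [0.6124, -0.1604, 0.3099]
orientation: [-0.015, 0.331, 0.074]
force: [0.7, 1.3, -0.1]
finger_gap: 0.0088
t 29.325 p [ 0.6124 -0.1604  0.3099] fing [ 0.943  0.07  -0.325] jawyaw 94.3 q [-0.71 -0.22 -0.93 -0.25  0.73 -0.32] F [ 0.7  1.3 -0.1] gap 0.0088
tilt 18.974390893683037 foot pred [-0.0175399  -0.01697588  0.20195746] blade [ 0.04391426 -0.01686488  0.38068734] u [0.32405986 0.0266624  0.94566079]
(np.float64(330.4837714789446), np.float64(138.89405507072186)) (np.float64(302.7713959067999), np.float64(67.96075519178723)) (np.float64(321.8577549380633), np.float64(165.61343502184644))
wrist (np.float64(311.53750197870477), np.float64(-22.92221436782569)) (np.float64(356.38124970937145), np.float64(-156.81968412294958))
```

View pics/v10.png

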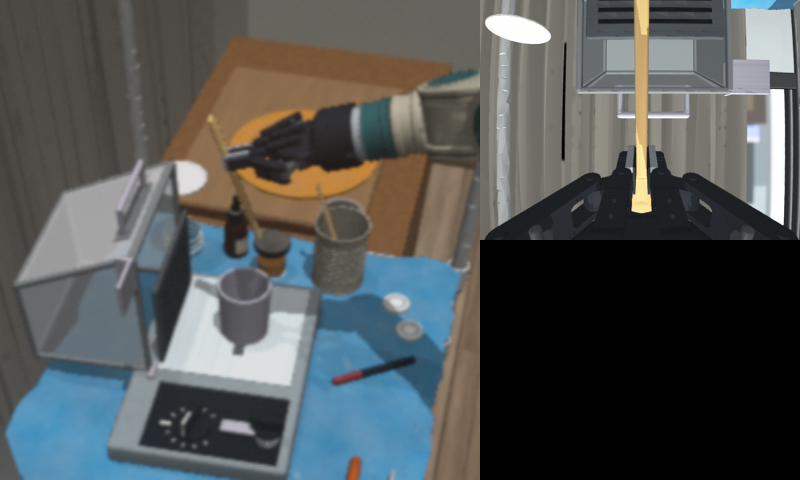

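```bash
python3 -m handwheel '[{"linear":[-0.5,0.65,0],"dr":[0,0,0]},{"linear":[0,0,-4],"dr":[0,0,0]},{"linear":[0,0,-4],"dr":[0,0,0]},{"linear":[0,0,0],"dr":[0,0,0]}]'
cat > foot.py <<'E'
from h import *
s,M=st(); f=M[:,0]; u=M[:,2]; G=s["eef_pos"]-.0345*f; print("tilt",np.degrees(np.arcsin(-f[2])),"foot",box(G-.126*u).round(4),"blade",box(G+.063*u).round(4))
E
python3 foot.py
python3 -m handwheel '[{"linear":[0,0,-3],"dr":[0,0,0]},{"linear":[0,0,-2],"dr":[0,0,0]},{"linear":[0,0,-1.5],"dr":[0,0,0]},{"linear":[0,0,0],"dr":[0,0,0]}]'
python3 foot.py
```

```text
t: 29.92
eef_pos: [0.6027, -0.1432, 0.221]
orientation: [-0.008, 0.34, 0.084]
force: [-0.3, 1.1, -0.3]
finger_gap: 0.0085
t 29.925 p [ 0.6027 -0.1432  0.221 ] fing [ 0.939  0.081 -0.333] jawyaw 94.8 q [-0.7  -0.06 -1.05 -0.53  0.73 -0.32] F [-0.3  1.1 -0.3] gap 0.0085
tilt 19.47660870290254 foot [-0.0268  0.0011  0.1137] blade [0.0362 0.0003 0.2919]
t: 30.42
eef_pos: [0.6132, -0.1515, 0.1653]
orientation: [-0.015, 0.338, 0.087]
force: [0.5, 0.1, -0.2]
finger_gap: 0.0085
t 30.425 p [ 0.6132 -0.1515  0.1653] fing [ 0.94   0.083 -0.332] jawyaw 95.1 q [-0.7   0.14 -1.07 -0.75  0.73 -0.32] F [ 0.5  0.1 -0.2] gap 0.0085
tilt 19.39837122247925 foot [-0.0169 -0.009   0.0579] blade [ 0.0459 -0.0084  0.2362]
```

```bash
python3 -m handwheel '[{"linear":[0,0,0],"dr":[0,0,0]},{"linear":[0,0,0],"dr":[0,0,0]},{"linear":[0,0,0],"dr":[0,0,0]},{"linear":[0,0,0],"dr":[0,0,0]},{"linear":[0,0,0],"dr":[0,0,0]}]' 45
python3 - <<'E'
from h import *
st(); a=cams.capture("scene")
cv2.imwrite("pics/s11.png",cv2.resize(a[50:250,220:420],(600,600),interpolation=cv2.INTER_CUBIC))
E
```

```text
t: 31.05
eef_pos: [0.6123, -0.152, 0.1639]
orientation: [-0.014, 0.34, 0.086]
force: [0.2, 0.1, -0.8]
finger_gap: 0.0387
t 31.05 p [ 0.6123 -0.152   0.1639] fing [ 0.939  0.082 -0.333] jawyaw 95.0 q [-0.7   0.14 -1.08 -0.76  0.73 -0.32] F [ 0.2  0.1 -0.8] gap 0.0387
```

View pics/s11.png

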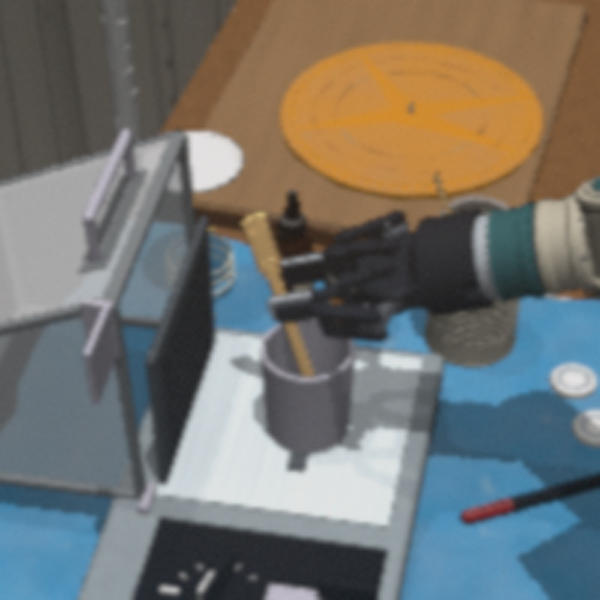

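```bash
python3 -m handwheel '[{"linear":[-0.5,0,2],"dr":[0,0,0]},{"linear":[-1,0,3],"dr":[0,0,0]},{"linear":[-1.5,0,4],"dr":[0,0,0]},{"linear":[-1.5,0,5],"dr":[0,0,0]},{"linear":[-1,0,4],"dr":[0,0,0]},{"linear":[0,4,0],"dr":[0,0,0]},{"linear":[0,5,0],"dr":[0,0,0]}]'
cat > pad.py <<'E'
from h import *
# cup paddles seen in scene: extreme pixels of yellow blobs near cup; rays cut at box planes
S=par("scene"); im=cams.capture("scene"); hsv=cv2.cvtColor(im,cv2.COLOR_BGR2HSV)
m=cv2.inRange(hsv,(14,80,100),(32,255,255)); m[:105]=0;m[190:]=0;m[:,:270]=0;m[:,350:]=0
n,l,q,c=cv2.connectedComponentsWithStats(m)
for i in range(1,n):
    if q[i,4]<15: continue
    ys,xs=np.where(l==i); k=ys.argmin(); u,v=xs[k],ys.min(); print(q[i],"top px",u,v)
    for z in(.16,.18,.2,.22,.235): p=box(onz(S,u,v,z)); print("  z",z,p.round(3))
cv2.imwrite("pics/pad.png",im)
T=par("top"); t=cams.capture("top"); cv2.imwrite("pics/topl.png",t)
hsv=cv2.cvtColor(t,cv2.COLOR_BGR2HSV); m=cv2.inRange(hsv,(14,80,100),(35,255,255)); m[:150]=0;m[310:]=0;m[:,:110]=0;m[:,455:]=0
n,l,q,c=cv2.connectedComponentsWithStats(m)
for i in range(1,n):
    if q[i,4]<25: continue
    ys,xs=np.where(l==i); W=np.array([onz(T,a,b,.018)[:2] for a,b in zip(xs,ys)]); cen=W.mean(0); d=np.linalg.svd(W-cen,full_matrices=False)[2][0]; d*=np.sign(d[0]); tt=(W-cen)@d
    print("top",q[i],"ends",(cen+d*tt.min()).round(3),(cen+d*tt.max()).round(3),"yaw",np.degrees(np.arctan2(d[1],d[0])).round(1))
E
python3 pad.py; python3 -c "
from h import *
st()"
```

```text
t: 31.98
eef_pos: [0.5574, -0.063, 0.3457]
orientation: [-0.015, 0.337, 0.082]
force: [-0.0, 0.5, -0.1]
finger_gap: 0.0382
[284 105  66  25 635] top px 301 105
  z 0.16 [ 0.095 -0.192  0.16 ]
  z 0.18 [ 0.088 -0.164  0.18 ]
  z 0.2 [ 0.081 -0.137  0.2  ]
  z 0.22 [ 0.074 -0.11   0.22 ]
  z 0.235 [ 0.069 -0.089  0.235]
[300 127  10   5  20] top px 300 127
  z 0.16 [ 0.077 -0.1    0.16 ]
  z 0.18 [ 0.07  -0.075  0.18 ]
  z 0.2 [ 0.064 -0.05   0.2  ]
  z 0.22 [ 0.058 -0.025  0.22 ]
  z 0.235 [ 0.053 -0.006  0.235]
[288 137  35  38 191] top px 289 137
  z 0.16 [ 0.095 -0.056  0.16 ]
  z 0.18 [ 0.088 -0.032  0.18 ]
  z 0.2 [ 0.081 -0.008  0.2  ]
  z 0.22 [0.074 0.016 0.22 ]
  z 0.235 [0.069 0.034 0.235]
[331 151  14   4  37] top px 331 151
  z 0.16 [-0.018 -0.023  0.16 ]
  z 0.18 [-0.022  0.     0.18 ]
  z 0.2 [-0.026  0.023  0.2  ]
  z 0.22 [-0.03   0.047  0.22 ]
  z 0.235 [-0.034  0.064  0.235]
top [388 177  10  38 250] ends [ 0.624 -0.161] [ 0.727 -0.153] yaw 4.5
top [140 229  27  73 346] ends [0.351 0.436] [0.537 0.413] yaw -7.2
top [182 229  16  73 357] ends [0.359 0.333] [0.544 0.334] yaw 0.4
top [232 230   5  39  39] ends [0.451 0.226] [0.55  0.228] yaw 0.7
t 32.075 p [ 0.5561 -0.0563  0.3427] fing [ 0.939  0.089 -0.334] jawyaw 95.4 q [-0.56 -0.52 -1.   -0.06  0.62 -0.25] F [-0.1 -0.1 -0.8] gap 0.0382
```

```bash
python3 -m handwheel '[{"linear":[-0.9,4.85,0],"dr":[-0.0124,0.1535,0]},{"linear":[-0.9,4.85,0],"dr":[-0.0124,0.1535,0]},{"linear":[-0.9,4.85,0],"dr":[-0.0124,0.1535,0]},{"linear":[-0.9,4.85,0],"dr":[-0.0124,0.1535,0]},{"linear":[-0.9,4.85,0],"dr":[-0.0124,0.1535,0]},{"linear":[-0.9,4.85,0],"dr":[-0.0124,0.1535,0]},{"linear":[-0.9,4.85,0],"dr":[-0.0124,0.1535,0]},{"linear":[-0.9,4.85,0],"dr":[-0.0124,0.1535,0]},{"linear":[0,0,-6],"dr":[0,0,-0.08]},{"linear":[0,0,-6],"dr":[0,0,0]}]' 60
python3 -m handwheel '[{"linear":[0,0,-3],"dr":[0,0,0]},{"linear":[0,0,0],"dr":[0,0,0]}]' 30
python3 -c "
from h import *
delta([.484,.3335,-.0175],90.4)"
python3 look.py pics/w12.png
```

```text
t: 33.33
eef_pos: [0.4884, 0.3271, 0.2221]
orientation: [0.004, 1.57, 0.007]
force: [0.6, 0.7, -0.3]
finger_gap: 0.0513
t: 33.58
eef_pos: [0.4837, 0.3242, 0.1899]
orientation: [0.001, 1.578, 0.003]
force: [1.3, 0.2, 1.4]
finger_gap: 0.0257
t 33.575 p [0.4837 0.3242 0.1899] fing [-0.007  0.003 -1.   ] jawyaw 90.1 q [ 0.48  0.21 -0.13  1.23  0.01  0.48] F [1.3 0.2 1.4] gap 0.0257
cm [  0.03   0.93 -20.74] dr [-0.003 -0.007  0.006]
t 33.575 p [0.4837 0.3242 0.1899] fing [-0.007  0.003 -1.   ] jawyaw 90.1 q [ 0.48  0.21 -0.13  1.23  0.01  0.48] F [1.3 0.2 1.4] gap 0.0257
[ 405   57   54  202 1489] ends [0.3516 0.4359] [0.5358 0.414 ] yaw -6.8 len 0.185
[ 325   65   20  202 1650] ends [0.3589 0.3337] [0.5441 0.3329] yaw -0.2 len 0.185
```

```bash
python3 -m handwheel '[{"linear":[0,0.9,-5],"dr":[0,-0.007,0]},{"linear":[0,0,-6],"dr":[0,0,0]},{"linear":[0,0,-5],"dr":[0,0,0]},{"linear":[0,0,-2.5],"dr":[0,0,0]},{"linear":[0,0,-1],"dr":[0,0,0]},{"linear":[0,0,0],"dr":[0,0,0]}]'
python3 -c "
from h import *
delta([.4825,.3333,-.0178],90.2)"
```

```text
t: 34.38
eef_pos: [0.4871, 0.3355, 0.0003]
orientation: [0.004, 1.562, 0.007]
force: [1.0, 0.1, 1.1]
finger_gap: 0.0258
t 34.375 p [4.871e-01 3.355e-01 3.000e-04] fing [ 0.009  0.007 -1.   ] jawyaw 90.1 q [ 0.49  0.39 -0.34  0.84  0.    0.49] F [1.  0.1 1.1] gap 0.0258
cm [-0.46 -0.22 -1.81] dr [-0.007  0.009  0.002]
```

```bash
python3 -m handwheel '[{"linear":[-0.4,-0.2,-0.9],"dr":[-0.007,0.009,0]},{"linear":[0,0,-0.5],"dr":[0,0,0]},{"linear":[0,0,-0.3],"dr":[0,0,0]},{"linear":[0,0,0],"dr":[0,0,0]}]'
python3 -m handwheel '[{"linear":[0,0,0],"dr":[0,0,0]},{"linear":[0,0,0],"dr":[0,0,0]},{"linear":[0,0,0],"dr":[0,0,0]},{"linear":[0,0,0],"dr":[0,0,0]}]' 0 40
```

```text
t: 34.88
eef_pos: [0.4813, 0.3327, -0.0183]
orientation: [-0.003, 1.574, 0.001]
force: [0.9, -0.1, -0.7]
finger_gap: 0.0255
t: 35.38
eef_pos: [0.4818, 0.333, -0.0178]
orientation: [-0.003, 1.573, 0.001]
force: [1.1, -0.4, 1.9]
finger_gap: 0.0082
```

```bash
python3 -m handwheel '[{"linear":[0,0,2],"dr":[0,0,0]},{"linear":[0,0,4],"dr":[0,0,0.04]},{"linear":[0,0,6],"dr":[0,0,0.04]},{"linear":[0,0,6],"dr":[0,0,0]},{"linear":[0,0,6],"dr":[0,0,0]},{"linear":[0,0,6],"dr":[0,0,0]},{"linear":[0,0,5],"dr":[0,0,0]},{"linear":[0,0,0],"dr":[0.0114,-0.1415,0]},{"linear":[0,0,0],"dr":[0.0114,-0.1415,0]}]'
python3 -m handwheel '[{"linear":[1.5,0,0],"dr":[0.0114,-0.1415,0]},{"linear":[1.5,0,0],"dr":[0.0114,-0.1415,0]},{"linear":[1.5,-2,0],"dr":[0.0114,-0.1415,0]},{"linear":[1.5,-4,0],"dr":[0.0114,-0.1415,0]},{"linear":[1.5,-5,0],"dr":[0.0114,-0.1415,0]},{"linear":[1.5,-5,0],"dr":[0.0114,-0.1415,0]},{"linear":[1.5,-5,0],"dr":[0,0,0]},{"linear":[1.5,-5,0],"dr":[0,0,0]},{"linear":[1,-5,0],"dr":[0,0,0]},{"linear":[0.9,-5,0],"dr":[0,0,0]}]'
python3 -m handwheel '[{"linear":[0,-5,-1],"dr":[0,0,0]},{"linear":[0,-5.5,-3],"dr":[0,0,0]},{"linear":[0,0,0],"dr":[0,0,0]}]'
python3 foot.py
```

```text
t: 36.5
eef_pos: [0.4829, 0.3332, 0.3335]
orientation: [-0.052, 1.282, 0.069]
force: [-0.5, 0.1, -1.4]
finger_gap: 0.0084
t: 37.75
eef_pos: [0.6199, -0.0289, 0.3315]
orientation: [-0.019, 0.437, 0.078]
force: [0.4, 0.5, 0.0]
finger_gap: 0.0085
t: 38.12
eef_pos: [0.619, -0.1363, 0.2879]
orientation: [-0.014, 0.443, 0.071]
force: [0.5, 1.7, 0.6]
finger_gap: 0.0085
t 38.125 p [ 0.619  -0.1363  0.2879] fing [ 0.901  0.066 -0.429] jawyaw 94.1 q [-0.62 -0.23 -0.88 -0.09  0.62 -0.34] F [0.5 1.7 0.6] gap 0.0085
tilt 25.38537157773383 foot [-0.0207  0.0072  0.1889] blade [0.0603 0.0062 0.3596]
```

```bash
python3 -m handwheel '[{"linear":[0.4,0.2,-4],"dr":[0,0,0]},{"linear":[0,0,-4],"dr":[0,0,0]},{"linear":[0,0,-3],"dr":[0,0,0]},{"linear":[0,0,-1.5],"dr":[0,0,0]},{"linear":[0,0,0],"dr":[0,0,0]}]'
python3 foot.py
```

```text
t: 38.75
eef_pos: [0.6236, -0.1281, 0.165]
orientation: [-0.018, 0.44, 0.08]
force: [0.4, 0.1, -0.9]
finger_gap: 0.0085
t 38.75 p [ 0.6236 -0.1281  0.165 ] fing [ 0.901  0.074 -0.426] jawyaw 94.7 q [-0.6   0.04 -1.02 -0.52  0.61 -0.33] F [ 0.4  0.1 -0.9] gap 0.0085
tilt 25.24352231899744 foot [-0.0151  0.014   0.0658] blade [0.0655 0.0141 0.2367]
```

```bash
python3 -m handwheel '[{"linear":[0,-0.2,-1.2],"dr":[0,0,0]},{"linear":[0,0,0],"dr":[0,0,0]}]'
python3 foot.py
python3 -m handwheel '[{"linear":[0,0,0],"dr":[0,0,0]},{"linear":[0,0,0],"dr":[0,0,0]},{"linear":[0,0,0],"dr":[0,0,0]},{"linear":[0,0,0],"dr":[0,0,0]},{"linear":[-0.5,0,2],"dr":[0,0,0]},{"linear":[-1,0,3],"dr":[0,0,0]},{"linear":[-1.5,0,4],"dr":[0,0,0]},{"linear":[-1.5,0,5],"dr":[0,0,0]},{"linear":[-1,0,4],"dr":[0,0,0]}]' 40
python3 -m handwheel '[{"linear":[0,5,0],"dr":[0,0,0]},{"linear":[0,5,0],"dr":[0,0,0]},{"linear":[0,0,0],"dr":[0,0,0]}]'
python3 pad.py
python3 -c "
import cv2;a=cv2.imread('pics/pad.png');b=cv2.imread('pics/topl.png');import numpy as np
cv2.imwrite('pics/p13.png',np.hstack([cv2.resize(a[90:240,260:380],(400,500)),cv2.resize(b[150:290,330:450],(400,500))]))"
```

```text
t: 39.0
eef_pos: [0.6247, -0.1315, 0.1555]
orientation: [-0.02, 0.437, 0.079]
force: [-0.5, 0.4, -0.6]
finger_gap: 0.0086
t 39.0 p [ 0.6247 -0.1315  0.1555] fing [ 0.903  0.072 -0.423] jawyaw 94.6 q [-0.61  0.08 -1.03 -0.56  0.61 -0.34] F [-0.5  0.4 -0.6] gap 0.0086
tilt 25.054533493863968 foot [-0.014   0.0104  0.0559] blade [0.066  0.0109 0.2272]
t: 40.12
eef_pos: [0.5688, -0.1319, 0.3374]
orientation: [-0.021, 0.436, 0.078]
force: [1.2, -0.7, -0.5]
finger_gap: 0.034
t: 40.5
eef_pos: [0.5685, -0.0273, 0.3344]
orientation: [-0.021, 0.437, 0.086]
force: [-1.3, 0.3, -0.2]
finger_gap: 0.0339
[284 105  47  18 388] top px 302 105
  z 0.16 [ 0.093 -0.192  0.16 ]
  z 0.18 [ 0.086 -0.165  0.18 ]
  z 0.2 [ 0.079 -0.138  0.2  ]
  z 0.22 [ 0.072 -0.11   0.22 ]
  z 0.235 [ 0.067 -0.09   0.235]
[288 137  35  39 191] top px 289 137
  z 0.16 [ 0.095 -0.056  0.16 ]
  z 0.18 [ 0.088 -0.032  0.18 ]
  z 0.2 [ 0.081 -0.008  0.2  ]
  z 0.22 [0.074 0.016 0.22 ]
  z 0.235 [0.069 0.034 0.235]
[331 151  14   4  32] top px 331 151
  z 0.16 [-0.018 -0.023  0.16 ]
  z 0.18 [-0.022  0.     0.18 ]
  z 0.2 [-0.026  0.023  0.2  ]
  z 0.22 [-0.03   0.047  0.22 ]
  z 0.235 [-0.034  0.064  0.235]
top [388 177  10  61 358] ends [ 0.563 -0.166] [ 0.727 -0.155] yaw 3.9
top [140 229  27  73 345] ends [0.351 0.436] [0.537 0.413] yaw -7.2
top [232 230   5  39  39] ends [0.451 0.226] [0.55  0.228] yaw 0.7
```

View pics/p13.png

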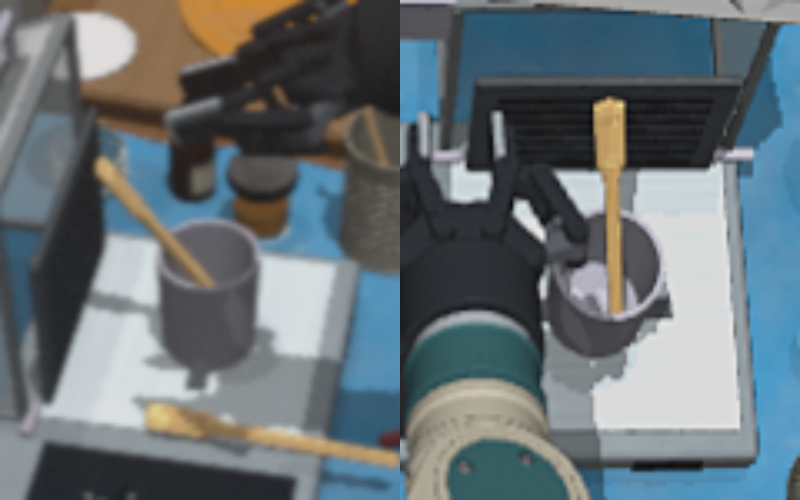

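Scene crop: paddle A leans well in the cup, blade tip near (289,137). Paddle B came out during the retreat and now lies across the box's front and left part (crop px 150–400, 415–455). I'll clear the arm and locate it.

```bash
python3 -m handwheel '[{"linear":[-0.9,5,0],"dr":[-0.0114,0.1415,0]},{"linear":[-0.9,5,0],"dr":[-0.0114,0.1415,0]},{"linear":[-0.9,5,0],"dr":[-0.0114,0.1415,0]},{"linear":[-0.9,5,0],"dr":[-0.0114,0.1415,0]},{"linear":[-0.9,5,0],"dr":[-0.0114,0.1415,0]},{"linear":[-0.9,5,0],"dr":[-0.0114,0.1415,0]},{"linear":[-0.9,5,0],"dr":[-0.0114,0.1415,0]},{"linear":[-0.9,5,0],"dr":[-0.0114,0.1415,0]},{"linear":[-1,4,0],"dr":[0,0,-0.08]},{"linear":[0,0,0],"dr":[0,0,0]}]' 60
cat > find.py <<'E'
from h import *
T=par("top");S=par("scene"); t=cams.capture("top"); s=cams.capture("scene"); cv2.imwrite("pics/ft.png",t);cv2.imwrite("pics/fs.png",s)
for nm,im,P,roi in (("top",t,T,(110,150,460,335)),("scene",s,S,(150,110,460,450))):
    hsv=cv2.cvtColor(im,cv2.COLOR_BGR2HSV); m=cv2.inRange(hsv,(16,80,100),(35,255,255)); k=np.zeros_like(m);k[roi[1]:roi[3],roi[0]:roi[2]]=255; m&=k
    n,l,q,c=cv2.connectedComponentsWithStats(m)
    for i in range(1,n):
        if q[i,4]<60: continue
        ys,xs=np.where(l==i); X=np.column_stack([xs,ys]).astype(float); cen=X.mean(0); d=np.linalg.svd(X-cen,full_matrices=False)[2][0]; tt=(X-cen)@d
        a,b=cen+d*tt.min(),cen+d*tt.max()
        print(nm,q[i,4],a.round(1),b.round(1),[(onz(P,*a,z)[:2].round(4),onz(P,*b,z)[:2].round(4)) for z in(.018,.045)])
E
python3 find.py
python3 -c "
import cv2;a=cv2.imread('pics/ft.png');b=cv2.imread('pics/fs.png');import numpy as np
cv2.imwrite('pics/p14.png',np.hstack([cv2.resize(a[150:350,270:470],(400,400)),cv2.resize(b[90:290,230:430],(400,400))]))"
```

```text
t: 41.85
eef_pos: [0.4893, 0.4093, 0.3326]
orientation: [-0.003, 1.575, 0.0]
force: [-0.2, -0.6, 0.3]
finger_gap: 0.051
top 356 [392.2 177. ] [394.7 237. ] [(array([ 0.7266, -0.1544]), array([ 0.5627, -0.1661])), (array([ 0.7133, -0.1515]), array([ 0.5528, -0.1629]))]
top 393 [332.1 225. ] [338.  301.1] [(array([ 0.5821, -0.0093]), array([ 0.3897, -0.0371])), (array([ 0.5717, -0.0094]), array([ 0.3833, -0.0365]))]
top 127 [162.7 229.2] [156.8 249.6] [(array([0.5371, 0.4131]), array([0.4824, 0.4187])), (array([0.5276, 0.4045]), array([0.474, 0.41 ]))]
scene 358 [330.2 109. ] [384.2 119.9] [(array([ 0.6359, -0.5259]), array([ 0.4632, -0.516 ])), (array([ 0.6263, -0.4896]), array([ 0.4585, -0.48  ]))]
scene 190 [288.1 137.8] [321.4 174.5] [(array([ 0.7185, -0.3577]), array([ 0.5808, -0.2325])), (array([ 0.7065, -0.3262]), array([ 0.5727, -0.2046]))]
scene 325 [300.1 228.3] [377.1 235.1] [(array([ 0.5785, -0.03  ]), array([ 0.3892, -0.0604])), (array([ 0.5706, -0.0079]), array([ 0.3866, -0.0374]))]
scene 582 [252.3 399.8] [342.3 437.3] [(array([0.5354, 0.4157]), array([0.3503, 0.4358])), (array([0.5287, 0.4251]), array([0.3488, 0.4446]))]
```

View pics/p14.png

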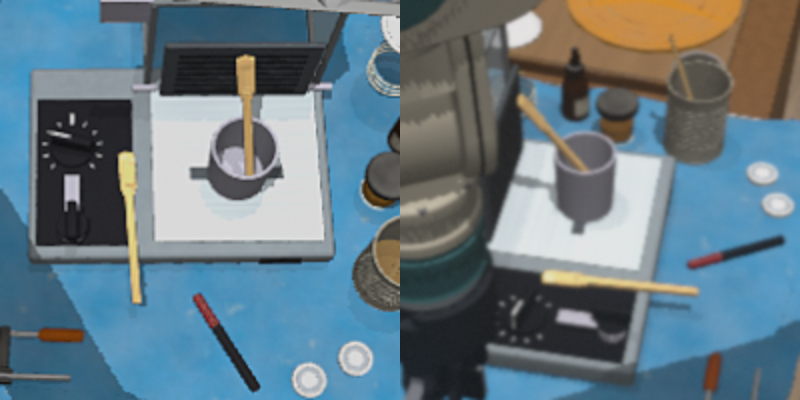

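```bash
python3 -m handwheel '[{"linear":[-1.2,1.2,-5],"dr":[0,0,-0.12]},{"linear":[0,0,-6],"dr":[0,0,0]},{"linear":[0,0,-4],"dr":[0,0,0]},{"linear":[0,0,0],"dr":[0,0,0]}]' 30
python3 look.py pics/w15.png; python3 -c "
from h import *
delta([.473,.421,-.0178],83)"
```

```text
t: 42.45
eef_pos: [0.4735, 0.4162, 0.1813]
orientation: [0.089, 1.577, -0.099]
force: [0.6, 0.6, 0.6]
finger_gap: 0.026
t 42.45 p [0.4735 0.4162 0.1813] fing [-0.009 -0.006 -1.   ] jawyaw 83.1 q [ 0.62  0.3  -0.03  1.25  0.    0.74] F [0.6 0.6 0.6] gap 0.026
[ 322   65   20  208 2010] ends [0.3515 0.4367] [0.5371 0.4145] yaw -6.8 len 0.187
t 42.5 p [0.4754 0.4179 0.1845] fing [-0.004 -0.002 -1.   ] jawyaw 83.1 q [ 0.62  0.3  -0.03  1.25  0.    0.74] F [0.5 0.5 1.1] gap 0.0255
cm [ -0.24   0.31 -20.23] dr [ 0.002 -0.004 -0.002]
```

```bash
python3 -m handwheel '[{"linear":[-0.2,0.3,-5],"dr":[0,0,0]},{"linear":[0,0,-6],"dr":[0,0,0]},{"linear":[0,0,-5],"dr":[0,0,0]},{"linear":[0,0,-2],"dr":[0,0,0]},{"linear":[0,0,-1],"dr":[0,0,0]},{"linear":[0,0,0],"dr":[0,0,0]}]'
python3 -c "
from h import *
delta([.473,.4222,-.0178],83.2)"
```

```text
t: 43.25
eef_pos: [0.4752, 0.4239, -0.0032]
orientation: [0.093, 1.569, -0.092]
force: [-0.4, 0.6, -0.1]
finger_gap: 0.0255
t 43.25 p [ 0.4752  0.4239 -0.0032] fing [ 0.     0.001 -1.   ] jawyaw 83.2 q [ 0.63  0.46 -0.22  0.88  0.    0.74] F [-0.4  0.6 -0.1] gap 0.0255
cm [-0.22 -0.17 -1.46] dr [-0.001  0.    -0.001]
```

```bash
python3 -m handwheel '[{"linear":[-0.2,-0.15,-0.8],"dr":[0,0,0]},{"linear":[0,0,-0.4],"dr":[0,0,0]},{"linear":[0,0,-0.2],"dr":[0,0,0]},{"linear":[0,0,0],"dr":[0,0,0]}]'
python3 -m handwheel '[{"linear":[0,0,0],"dr":[0,0,0]},{"linear":[0,0,0],"dr":[0,0,0]},{"linear":[0,0,0],"dr":[0,0,0]},{"linear":[0,0,0],"dr":[0,0,0]}]' 0 40
```

```text
t: 43.75
eef_pos: [0.4716, 0.4216, -0.0189]
orientation: [0.092, 1.571, -0.093]
force: [-0.8, -0.7, 0.1]
finger_gap: 0.0257
t: 44.25
eef_pos: [0.4721, 0.4219, -0.0185]
orientation: [0.092, 1.57, -0.093]
force: [0.3, 0.4, 4.6]
finger_gap: 0.0084
```

```bash
python3 -m handwheel '[{"linear":[0,0,2],"dr":[0,0,0]},{"linear":[0,0,4],"dr":[0,0,0.1]},{"linear":[0,0,6],"dr":[0,0,0.1]},{"linear":[0,0,6],"dr":[0,0,0]},{"linear":[0,0,6],"dr":[0,0,0]},{"linear":[0,0,6],"dr":[0,0,0]},{"linear":[0,0,5],"dr":[0,0,0]},{"linear":[0,-3,0],"dr":[0.0114,-0.1415,0]},{"linear":[0,-5,0],"dr":[0.0114,-0.1415,0]}]'
python3 -m handwheel '[{"linear":[1.5,-5,0],"dr":[0.0114,-0.1415,0]},{"linear":[1.5,-5,0],"dr":[0.0114,-0.1415,0]},{"linear":[1.5,-5,0],"dr":[0.0114,-0.1415,0]},{"linear":[1.5,-5,0],"dr":[0.0114,-0.1415,0]},{"linear":[1.5,-5,0],"dr":[0.0114,-0.1415,0]},{"linear":[1.5,-5,0],"dr":[0.0114,-0.1415,0]},{"linear":[1.5,-5,0],"dr":[0,0,0]},{"linear":[1.5,-5,0],"dr":[0,0,0]},{"linear":[1.5,-5,0],"dr":[0,0,0]},{"linear":[1.5,-2,-2],"dr":[0,0,0]}]'
python3 -m handwheel '[{"linear":[0,0,-2],"dr":[0,0,0]},{"linear":[0,0,0],"dr":[0,0,0]}]'
sed -i 's/\.126/.123/' foot.py; python3 foot.py
```

```text
t: 45.38
eef_pos: [0.473, 0.3418, 0.3335]
orientation: [-0.054, 1.281, 0.071]
force: [0.7, -0.8, 0.7]
finger_gap: 0.0087
t: 46.62
eef_pos: [0.6226, -0.1331, 0.3145]
orientation: [-0.022, 0.433, 0.073]
force: [0.1, 0.3, -0.4]
finger_gap: 0.0085
t: 46.88
eef_pos: [0.6199, -0.1281, 0.2876]
orientation: [-0.016, 0.442, 0.078]
force: [-0.1, 0.4, -1.0]
finger_gap: 0.0083
t 46.875 p [ 0.6199 -0.1281  0.2876] fing [ 0.901  0.072 -0.428] jawyaw 94.5 q [-0.61 -0.24 -0.88 -0.1   0.61 -0.34] F [-0.1  0.4 -1. ] gap 0.0083
tilt 25.35810736006315 foot [-0.0177  0.0147  0.1912] blade [0.0619 0.0143 0.3593]
```

```bash
python3 -m handwheel '[{"linear":[0,-0.3,-4],"dr":[0,0,0]},{"linear":[0,0,-4],"dr":[0,0,0]},{"linear":[0,0,-3],"dr":[0,0,0]},{"linear":[0,0,-1.5],"dr":[0,0,0]},{"linear":[0,0,-1],"dr":[0,0,0]},{"linear":[0,0,0],"dr":[0,0,0]}]'
python3 foot.py
```

```text
t: 47.62
eef_pos: [0.6215, -0.1311, 0.156]
orientation: [-0.019, 0.438, 0.079]
force: [-1.1, 0.0, -0.4]
finger_gap: 0.0081
t 47.625 p [ 0.6215 -0.1311  0.156 ] fing [ 0.903  0.072 -0.424] jawyaw 94.6 q [-0.61  0.07 -1.03 -0.56  0.62 -0.34] F [-1.1  0.  -0.4] gap 0.0081
tilt 25.097383609077884 foot [-0.016   0.0111  0.0593] blade [0.0629 0.0115 0.2277]
```

```bash
python3 -m handwheel '[{"linear":[0,0,-0.8],"dr":[0,0,0]},{"linear":[0,0,0],"dr":[0,0,0]}]'
python3 foot.py
python3 -m handwheel '[{"linear":[0,0,0],"dr":[0,0,0]},{"linear":[0,0,0],"dr":[0,0,0]},{"linear":[0,0,0],"dr":[0,0,0]},{"linear":[0,0,0],"dr":[0,0,0]},{"linear":[0,0,0],"dr":[0,0,0]},{"linear":[0,0,0],"dr":[0,0,0]}]' 65
python3 -m handwheel '[{"linear":[-0.8,-0.06,0.5],"dr":[-0.008,0.1,0]},{"linear":[-0.8,-0.06,0.8],"dr":[-0.008,0.1,0]},{"linear":[-1,-0.08,1],"dr":[-0.008,0.1,0]},{"linear":[-1.5,-0.1,1.5],"dr":[0,0,0]},{"linear":[-1.5,-0.1,2],"dr":[0,0,0]},{"linear":[0,0,0],"dr":[0,0,0]}]'
python3 foot.py; python3 find.py
```

```text
t: 47.88
eef_pos: [0.6215, -0.1314, 0.1481]
orientation: [-0.02, 0.437, 0.078]
force: [0.2, 0.9, -0.3]
finger_gap: 0.0086
t 47.875 p [ 0.6215 -0.1314  0.1481] fing [ 0.903  0.072 -0.424] jawyaw 94.6 q [-0.61  0.1  -1.04 -0.59  0.62 -0.34] F [ 0.2  0.9 -0.3] gap 0.0086
tilt 25.06434141156107 foot [-0.0159  0.0108  0.0513] blade [0.0629 0.0112 0.2197]
t: 48.62
eef_pos: [0.6215, -0.1316, 0.1479]
orientation: [-0.02, 0.437, 0.078]
force: [-0.4, -0.2, -0.7]
finger_gap: 0.0557
t: 49.38
eef_pos: [0.566, -0.1364, 0.2081]
orientation: [-0.034, 0.735, 0.075]
force: [1.5, 0.0, -0.6]
finger_gap: 0.0559
t 49.375 p [ 0.566  -0.1364  0.2081] fing [ 0.74   0.056 -0.671] jawyaw 94.6 q [-0.62 -0.23 -0.82  0.27  0.49 -0.52] F [ 1.5  0.  -0.6] gap 0.0559
tilt 42.12913029554695 foot [-0.0964  0.0103  0.1401] blade [0.0284 0.0108 0.278 ]
top 445 [390.9 177. ] [391. 222.] [(array([ 0.7263, -0.1511]), array([ 0.6019, -0.1556])), (array([ 0.713 , -0.1483]), array([ 0.5911, -0.1527]))]
top 393 [332.1 225. ] [338.  301.1] [(array([ 0.5821, -0.0093]), array([ 0.3897, -0.0371])), (array([ 0.5717, -0.0094]), array([ 0.3833, -0.0365]))]
scene 258 [289. 137.] [320.2 175.5] [(array([ 0.7172, -0.3617]), array([ 0.583, -0.228])), (array([ 0.7053, -0.3301]), array([ 0.5749, -0.2002]))]
scene 323 [301.  228.3] [377.1 235.1] [(array([ 0.5763, -0.0306]), array([ 0.3892, -0.0604])), (array([ 0.5685, -0.0085]), array([ 0.3866, -0.0374]))]
```

```bash
python3 -m handwheel '[{"linear":[-1,0,5],"dr":[0,0,0]},{"linear":[-1,0,5],"dr":[0,0,0]},{"linear":[-1,2,0],"dr":[-0.0113,0.139,0]},{"linear":[-1,2,0],"dr":[-0.0113,0.139,0]},{"linear":[-1,2,0],"dr":[-0.0113,0.139,0]},{"linear":[-0.5,2,0],"dr":[-0.0113,0.139,0]},{"linear":[0,2,0],"dr":[-0.0113,0.139,0]},{"linear":[0,1.5,0],"dr":[-0.0113,0.139,0]},{"linear":[0,0,-5],"dr":[0,0,0.06]},{"linear":[0,0,-4],"dr":[0,0,0]}]' 30
python3 -m handwheel '[{"linear":[0,0,0],"dr":[0,0,0]}]'
python3 - <<'E'
from h import *
delta([.507,-.019,.0115],98.2)
P=par("wrist"); im=cams.capture("wrist"); cv2.imwrite("pics/w16.png",im)
hsv=cv2.cvtColor(im,cv2.COLOR_BGR2HSV); m=cv2.inRange(hsv,(18,90,120),(36,255,255))
n,l,q,c=cv2.connectedComponentsWithStats(m)
for i in range(1,n):
    if q[i,4]<300: continue
    ys,xs=np.where(l==i); W=np.array([onz(P,u,v,.046)[:2] for u,v in zip(xs[::5],ys[::5])])
    cen=W.mean(0); d=np.linalg.svd(W-cen,full_matrices=False)[2][0]; d*=np.sign(d[0]); t=(W-cen)@d
    print(q[i],"ends",(cen+d*t.min()).round(4),(cen+d*t.max()).round(4))
E
```

```text
t: 50.72
eef_pos: [0.5112, -0.0199, 0.2125]
orientation: [-0.114, 1.575, 0.112]
force: [-0.1, 0.1, -0.5]
finger_gap: 0.0255
t: 50.85
eef_pos: [0.5072, -0.0196, 0.2107]
orientation: [-0.112, 1.582, 0.113]
force: [-0.3, 0.9, 0.3]
finger_gap: 0.0259
t 50.85 p [ 0.5072 -0.0196  0.2107] fing [-0.015 -0.001 -1.   ] jawyaw 98.2 q [-0.16  0.07 -0.25  1.26 -0.   -0.31] F [-0.3  0.9  0.3] gap 0.0259
cm [ -0.02   0.06 -19.92] dr [ 0.001 -0.015  0.   ]
[ 284   31   22  159 1119] ends [ 0.3611 -0.0709] [ 0.49   -0.0454]
[292 193  20  53 346] ends [ 0.4945 -0.0353] [ 0.5449 -0.0379]
[ 110  233   77  165 3651] ends [ 0.5561 -0.1575] [ 0.7614 -0.2168]
```

```bash
python3 find.py; python3 -c "
import cv2;a=cv2.imread('pics/w16.png');b=cv2.imread('pics/fs.png');import numpy as np
cv2.imwrite('pics/p16.png',np.hstack([cv2.resize(a,(480,360)),cv2.resize(b[90:290,230:390],(288,360))]))"
```

```text
top 515 [391. 177.] [390. 237.] [(array([ 0.7264, -0.1513]), array([ 0.562 , -0.1546])), (array([ 0.7131, -0.1484]), array([ 0.552 , -0.1517]))]
top 135 [347.9 275.1] [351.7 311.1] [(array([ 0.4557, -0.0565]), array([ 0.368 , -0.0711])), (array([ 0.4479, -0.0555]), array([ 0.362 , -0.0698]))]
scene 299 [345.3 109.1] [381.1 121.6] [(array([ 0.5903, -0.5376]), array([ 0.4705, -0.5051])), (array([ 0.582, -0.501]), array([ 0.4657, -0.4694]))]
scene 224 [289. 137.] [319.5 175.2] [(array([ 0.7172, -0.3617]), array([ 0.585 , -0.2287])), (array([ 0.7053, -0.3301]), array([ 0.5769, -0.2009]))]
scene 305 [314.  222.6] [390.  226.8] [(array([ 0.5505, -0.0577]), array([ 0.3638, -0.0957])), (array([ 0.5433, -0.0348]), array([ 0.3619, -0.0717]))]
```

The paddle was knocked aside: wrist, top and scene views now agree on ends near (0.544,−0.035) and (0.362,−0.071). I'm regrasping there.

```bash
python3 -m handwheel '[{"linear":[-2.4,-2.75,-3],"dr":[0,-0.015,0.049]},{"linear":[0,0,-5],"dr":[0,0,0]},{"linear":[0,0,-5],"dr":[0,0,0]},{"linear":[0,0,-2.5],"dr":[0,0,0]},{"linear":[0,0,0],"dr":[0,0,0]},{"linear":[0,0,0],"dr":[0,0,0]}]'
python3 -c "
from h import *
delta([.483,-.047,.0115],101)
P=par('wrist'); im=cams.capture('wrist')
hsv=cv2.cvtColor(im,cv2.COLOR_BGR2HSV); m=cv2.inRange(hsv,(18,90,120),(36,255,255)); m[:,:150]=0;m[:,500:]=0
ys,xs=np.where(m>0)
for v in range(ys.min()+5,300,40):
    r=xs[ys==v]
    if len(r): print(v,[onz(P,x,v,.046)[:2].round(4) for x in (r.min(),r.max())])
"
```

```text
t: 51.75
eef_pos: [0.489, -0.0487, 0.0634]
orientation: [-0.153, 1.55, 0.146]
force: [0.2, -0.2, 0.0]
finger_gap: 0.0259
t 51.75 p [ 0.489  -0.0487  0.0634] fing [ 0.016 -0.003 -1.   ] jawyaw 101.0 q [-0.23  0.15 -0.5   0.91  0.   -0.42] F [ 0.2 -0.2  0. ] gap 0.0259
cm [-0.6   0.17 -5.19] dr [0.003 0.016 0.001]
5 [array([ 0.3635, -0.0748]), array([ 0.3619, -0.0663])]
45 [array([ 0.38  , -0.0716]), array([ 0.3783, -0.0629])]
85 [array([ 0.3973, -0.0683]), array([ 0.3957, -0.0603])]
125 [array([ 0.4154, -0.0647]), array([ 0.4138, -0.0565])]
165 [array([ 0.4346, -0.061 ]), array([ 0.433 , -0.0525])]
205 [array([ 0.4551, -0.057 ]), array([ 0.4533, -0.0483])]
245 [array([ 0.477 , -0.0528]), array([ 0.4753, -0.0443])]
285 [array([ 0.5015, -0.0532]), array([ 0.4979, -0.0349])]
```

```bash
python3 -m handwheel '[{"linear":[-0.7,0.15,-2],"dr":[0.003,0.016,0]},{"linear":[0,0,-1.5],"dr":[0,0,0]},{"linear":[0,0,-0.8],"dr":[0,0,0]},{"linear":[0,0,0],"dr":[0,0,0]}]'
python3 -m handwheel '[{"linear":[0,0,-0.4],"dr":[0,0,0]},{"linear":[0,0,0],"dr":[0,0,0]}]'
python3 -m handwheel '[{"linear":[0,0,-0.3],"dr":[0,0,0]},{"linear":[0,0,0],"dr":[0,0,0]}]'
```

```text
t: 52.3
eef_pos: [0.4784, -0.0463, 0.0168]
orientation: [-0.149, 1.573, 0.152]
force: [0.1, 0.2, -0.1]
finger_gap: 0.0259
t: 52.55
eef_pos: [0.4796, -0.0466, 0.014]
orientation: [-0.149, 1.57, 0.151]
force: [-0.3, -0.6, 0.3]
finger_gap: 0.0253
t: 52.8
eef_pos: [0.4794, -0.0465, 0.0109]
orientation: [-0.149, 1.571, 0.151]
force: [-1.4, 0.3, 0.8]
finger_gap: 0.0256
```

```bash
python3 -m handwheel '[{"linear":[0,0,0],"dr":[0,0,0]},{"linear":[0,0,0],"dr":[0,0,0]},{"linear":[0,0,0],"dr":[0,0,0]},{"linear":[0,0,0],"dr":[0,0,0]}]' 0 40
python3 -m handwheel '[{"linear":[0,0,2],"dr":[0,0,0]},{"linear":[0,0,5],"dr":[0,0,-0.055]},{"linear":[0,0,6],"dr":[0,0,-0.055]},{"linear":[0,0,6],"dr":[0,0,0]},{"linear":[0,0,6],"dr":[0,0,0]},{"linear":[0,0,5],"dr":[0,0,0]},{"linear":[0,0,2],"dr":[0.0114,-0.1415,0]},{"linear":[1.5,0,0],"dr":[0.0114,-0.1415,0]},{"linear":[1.5,0,0],"dr":[0.0114,-0.1415,0]}]'
python3 -m handwheel '[{"linear":[2,0,0],"dr":[0.0114,-0.1415,0]},{"linear":[2,0,0],"dr":[0.0114,-0.1415,0]},{"linear":[2,-1,0],"dr":[0.0114,-0.1415,0]},{"linear":[2,-2,0],"dr":[0.0114,-0.1415,0]},{"linear":[2,-3,0],"dr":[0.0114,-0.1415,0]},{"linear":[1,-3,-2],"dr":[0,0,0]},{"linear":[0,0,-2],"dr":[0,0,0]},{"linear":[0,0,0],"dr":[0,0,0]}]'
sed -i 's/\.0345/.0335/;s/\.123/.120/' foot.py; python3 foot.py
```

```text
t: 53.3
eef_pos: [0.4798, -0.0466, 0.0112]
orientation: [-0.149, 1.57, 0.151]
force: [0.2, 0.6, 2.2]
finger_gap: 0.0079
t: 54.42
eef_pos: [0.5101, -0.0466, 0.332]
orientation: [-0.047, 1.143, 0.073]
force: [1.3, -1.3, -0.6]
finger_gap: 0.0084
t: 55.42
eef_pos: [0.618, -0.136, 0.287]
orientation: [-0.014, 0.445, 0.081]
force: [-0.1, 0.9, 0.3]
finger_gap: 0.0079
t 55.425 p [ 0.618 -0.136  0.287] fing [ 0.899  0.075 -0.431] jawyaw 94.7 q [-0.63 -0.23 -0.88 -0.08  0.63 -0.35] F [-0.1  0.9  0.3] gap 0.0079
tilt 25.50475201812829 foot [-0.0184  0.007   0.1931] blade [0.0604 0.0064 0.3582]
```

```bash
python3 -m handwheel '[{"linear":[0.5,-1.4,0],"dr":[0,0,0]},{"linear":[0.4,-1.35,-3],"dr":[0,0,0]},{"linear":[0,0,-4],"dr":[0,0,0]},{"linear":[0,0,0],"dr":[0,0,0]}]'
python3 foot.py
```

```text
t: 55.92
eef_pos: [0.6275, -0.1634, 0.2178]
orientation: [-0.014, 0.444, 0.082]
force: [0.5, 0.1, -1.1]
finger_gap: 0.0082
t 55.925 p [ 0.6275 -0.1634  0.2178] fing [ 0.9    0.076 -0.43 ] jawyaw 94.7 q [-0.67 -0.06 -0.93 -0.29  0.67 -0.38] F [ 0.5  0.1 -1.1] gap 0.0082
tilt 25.465477720263557 foot [-0.0111 -0.0212  0.1238] blade [ 0.0676 -0.0217  0.289 ]
```

```bash
python3 -m handwheel '[{"linear":[0,0,-3],"dr":[0,0,0]},{"linear":[0,0,-2.5],"dr":[0,0,0]},{"linear":[0,0,-1],"dr":[0,0,0]},{"linear":[0,0,0],"dr":[0,0,0]}]'
python3 foot.py
python3 -m handwheel '[{"linear":[0,0,-0.6],"dr":[0,0,0]},{"linear":[0,0,0],"dr":[0,0,0]}]'
python3 foot.py
```

```text
t: 56.42
eef_pos: [0.6284, -0.1616, 0.1564]
orientation: [-0.015, 0.439, 0.087]
force: [-6.3, 5.0, 0.1]
finger_gap: 0.0084
t 56.425 p [ 0.6284 -0.1616  0.1564] fing [ 0.901  0.081 -0.426] jawyaw 95.0 q [-0.67  0.1  -0.99 -0.51  0.67 -0.38] F [-6.3  5.   0.1] gap 0.0084
tilt 25.18681872142331 foot [-0.0096 -0.0198  0.062 ] blade [ 0.0683 -0.0199  0.2276]
t: 56.68
eef_pos: [0.6301, -0.1615, 0.1539]
orientation: [-0.019, 0.433, 0.089]
force: [-5.8, 7.1, 5.8]
finger_gap: 0.0083
t 56.675 p [ 0.6301 -0.1615  0.1539] fing [ 0.904  0.082 -0.42 ] jawyaw 95.2 q [-0.67  0.11 -0.99 -0.53  0.68 -0.38] F [-5.8  7.1  5.8] gap 0.0083
tilt 24.831649145365787 foot [-0.0072 -0.0204  0.0591] blade [ 0.0696 -0.0197  0.2251]
```

```bash
python3 -m handwheel '[{"linear":[0,0,0],"dr":[0,0,0]},{"linear":[0,0,0],"dr":[0,0,0]},{"linear":[0,0,0],"dr":[0,0,0]},{"linear":[0,0,0],"dr":[0,0,0]},{"linear":[0,0,0],"dr":[0,0,0]},{"linear":[0,0,0],"dr":[0,0,0]}]' 65
python3 -m handwheel '[{"linear":[-0.8,-0.06,0.5],"dr":[-0.008,0.1,0]},{"linear":[-0.8,-0.06,0.8],"dr":[-0.008,0.1,0]},{"linear":[-1,-0.08,1],"dr":[-0.008,0.1,0]},{"linear":[-1.5,-0.1,1.5],"dr":[0,0,0]},{"linear":[-1.5,-0.1,2],"dr":[0,0,0]},{"linear":[-1,0,4],"dr":[0,0,0]},{"linear":[-1,0,5],"dr":[0,0,0]},{"linear":[-1,2,4],"dr":[-0.0113,0.139,0]},{"linear":[-1,2,0],"dr":[-0.0113,0.139,0]}]'
python3 -m handwheel '[{"linear":[0,3,0],"dr":[-0.0113,0.139,0]},{"linear":[0,4,0],"dr":[-0.0113,0.139,0]},{"linear":[0,4,0],"dr":[-0.0113,0.139,0]},{"linear":[0,4,0],"dr":[-0.0113,0.139,0]},{"linear":[0,0,0],"dr":[0,0,-0.02]}]'
python3 find.py
python3 -c "
import cv2;a=cv2.imread('pics/ft.png');b=cv2.imread('pics/fs.png');import numpy as np
cv2.imwrite('pics/p17.png',np.hstack([cv2.resize(a[150:290,330:450],(400,466)),cv2.resize(b[90:230,250:370],(400,466))]))
from h import *
st()"
```

```text
t: 57.42
eef_pos: [0.6284, -0.1641, 0.1498]
orientation: [-0.018, 0.44, 0.081]
force: [-0.7, -1.2, 0.8]
finger_gap: 0.0556
t: 58.55
eef_pos: [0.5335, -0.1292, 0.3438]
orientation: [-0.045, 1.015, 0.071]
force: [1.0, -0.5, -0.6]
finger_gap: 0.0554
t: 59.18
eef_pos: [0.5344, 0.0246, 0.3355]
orientation: [-0.05, 1.581, 0.053]
force: [0.7, -0.3, 0.6]
finger_gap: 0.0554
top 976 [396. 177.] [391.3 237. ] [(array([ 0.7274, -0.1641]), array([ 0.562 , -0.1576])), (array([ 0.7141, -0.161 ]), array([ 0.5521, -0.1546]))]
scene 365 [330.2 109.2] [385.3 119.9] [(array([ 0.6357, -0.5248]), array([ 0.46  , -0.5168])), (array([ 0.6262, -0.4885]), array([ 0.4555, -0.4808]))]
scene 468 [289.6 132.8] [322.5 176.2] [(array([ 0.7214, -0.3808]), array([ 0.5762, -0.2271])), (array([ 0.7094, -0.3487]), array([ 0.5683, -0.1994]))]
t 59.275 p [0.5326 0.0222 0.3369] fing [-0.008  0.001 -1.   ] jawyaw 93.6 q [-0.08  0.08  0.02  1.52  0.   -0.14] F [ 0.2 -0.6 -0.5] gap 0.0553
```

View pics/p17.png

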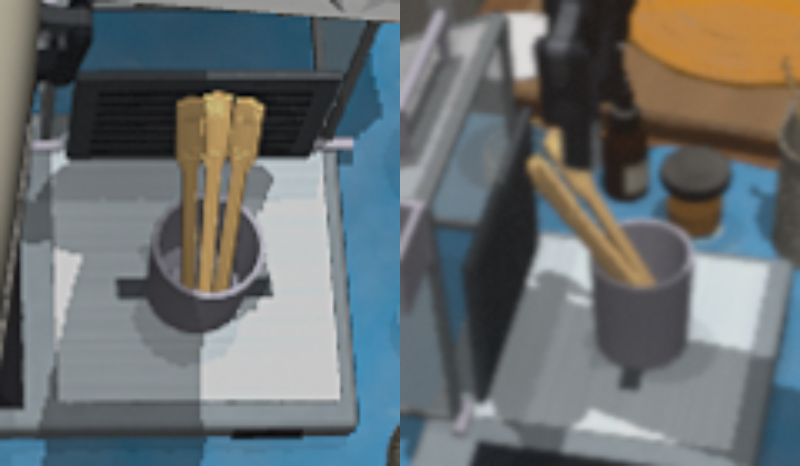

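Top and scene views: all three paddles stand in the cup, blades fanned back toward the heater panel. Next, regrasp the handle and close the hood.

```bash
python3 -m handwheel '[{"linear":[1.5,-1.5,2],"dr":[0,0,-0.155]},{"linear":[1.5,-1.5,2],"dr":[0,0,-0.155]},{"linear":[1.5,-1.5,0.5],"dr":[0,0,-0.155]},{"linear":[1.8,-1.6,0],"dr":[0,0,-0.155]},{"linear":[1.8,-1.6,0],"dr":[0,0,-0.155]},{"linear":[1.8,-1.6,0],"dr":[0,0,-0.155]},{"linear":[1.8,-1.6,0],"dr":[0,0,-0.155]},{"linear":[1.8,-1.6,0],"dr":[0,0,-0.155]},{"linear":[1.9,-1.6,0],"dr":[0,0,-0.155]},{"linear":[2.1,-1.65,0],"dr":[0,0,-0.155]}]' 50
python3 -m handwheel '[{"linear":[0,0,0],"dr":[0,0,0]},{"linear":[0,0,0],"dr":[0,0,0]}]'
python3 - <<'E'
from h import *
s,M=st(); delta([.7077,-.1355,.243],4.6)
P=par("wrist"); im=cams.capture("wrist"); cv2.imwrite("pics/w18.png",im)
f=np.arctan2(.034,.239); H=CUP+BX*.1145+[0,0,.04]
for a in(1.5,1.59,1.68):
    p=H+BX*(-.241*np.cos(f+a))+np.array([0,0,.241*np.sin(f+a)]); print(a,p.round(3),[np.round(proj(P,p+BY*s)) for s in(.045,0,-.045)])
g=cv2.cvtColor(im,cv2.COLOR_BGR2GRAY)
p=H+BX*(-.241*np.cos(f+1.59))+np.array([0,0,.241*np.sin(f+1.59)])
for s in(.03,.01,-.01):
    u,v=proj(P,p+BY*s); print(int(v),int(u)-40,g[int(v),int(u)-40:int(u)+41:2])
E
```

```text
t: 60.52
eef_pos: [0.7066, -0.1379, 0.3843]
orientation: [1.16, 1.246, -1.149]
force: [-0.1, 1.1, 0.8]
finger_gap: 0.0429
t: 60.78
eef_pos: [0.7062, -0.1362, 0.3837]
orientation: [1.154, 1.251, -1.144]
force: [-0.4, 1.0, -0.2]
finger_gap: 0.0429
t 60.775 p [ 0.7062 -0.1362  0.3837] fing [ 0.001  0.007 -1.   ] jawyaw 4.7 q [-0.28  0.44  0.58  1.71  0.01  1.2 ] F [-0.4  1.  -0.2] gap 0.0429
t 60.775 p [ 0.7062 -0.1362  0.3837] fing [ 0.001  0.007 -1.   ] jawyaw 4.7 q [-0.28  0.44  0.58  1.71  0.01  1.2 ] F [-0.4  1.  -0.2] gap 0.0429
cm [  0.15   0.07 -14.07] dr [-0.007  0.001 -0.002]
1.5 [ 0.686 -0.137  0.28 ] [array([295., 165.]), array([296., 224.]), array([297., 277.])]
1.59 [ 0.708 -0.136  0.278] [array([324., 165.]), array([324., 223.]), array([323., 276.])]
1.68 [ 0.729 -0.134  0.273] [array([352., 164.]), array([350., 222.]), array([349., 274.])]
184 283 [ 29  67 161 173 171 172 184 169 133 230 226 226 239 200 146 146 144 143
 186 227 243 243 227 182 111 103  98 181 224 224 224 224 223 223 223 224
 224 222 222 222 222]
210 283 [ 40  32 138 173 170 170 170 166 131 216 228 226 239 221 147 148 144 140
 173 215 235 231 210 166 106 103  96 209 225 223 224 223 222 223 223 223
 224 224 223 223 223]
235 283 [ 46  30  55 111 167 177 177 184 155 181 229 228 227 226 150 147 145 140
 174 225 241 242 226 180 111 103 105 214 224 224 224 223 224 223 223 223
 224 223 222 222 222]
```

```bash
python3 -m handwheel '[{"linear":[0.1,0.07,-4],"dr":[-0.007,0,0]},{"linear":[0,0,-5],"dr":[0,0,0]},{"linear":[0,0,-3],"dr":[0,0,0]},{"linear":[0,0,-1.8],"dr":[0,0,0]},{"linear":[0,0,0],"dr":[0,0,0]}]' 45
python3 -m handwheel '[{"linear":[0,0,0],"dr":[0,0,0]},{"linear":[0,0,0],"dr":[0,0,0]},{"linear":[0,0,0],"dr":[0,0,0]},{"linear":[0,0,0],"dr":[0,0,0]}]' 0 100
python3 - <<'E'
import numpy as np
from h import BX
f=np.arctan2(.034,.239); prev=None
for a in [1.59,1.53]+list(np.arange(1.4,-.01,-.14)):
    w=BX*(-.241*np.cos(f+a))+np.array([0,0,.241*np.sin(f+a)])
    if prev is not None: print(round(a,2),((w-prev)*100).round(2))
    prev=w
E
```

```text
t: 61.45
eef_pos: [0.7074, -0.1343, 0.2442]
orientation: [1.148, 1.248, -1.148]
force: [0.5, -0.1, 0.7]
finger_gap: 0.0384
t: 61.95
eef_pos: [0.7101, -0.1352, 0.2478]
orientation: [1.15, 1.242, -1.145]
force: [0.5, 0.9, 5.6]
finger_gap: 0.0044
1.53 [-1.43 -0.11  0.19]
1.4 [-3.12 -0.25  0.11]
1.26 [-3.34 -0.27 -0.33]
1.12 [-3.26 -0.26 -0.8 ]
0.98 [-3.12 -0.25 -1.25]
0.84 [-2.92 -0.23 -1.67]
0.7 [-2.66 -0.21 -2.07]
0.56 [-2.34 -0.19 -2.42]
0.42 [-1.98 -0.16 -2.72]
0.28 [-1.59 -0.13 -2.97]
0.14 [-1.16 -0.09 -3.17]
-0.0 [-0.7  -0.06 -3.3 ]
```

```bash
python3 -m handwheel '[{"linear":[-1.43,-0.11,0],"dr":[0,0,0]},{"linear":[-3.12,-0.25,0],"dr":[0,0,0]},{"linear":[-3.34,-0.27,-0.35],"dr":[0,0,0]},{"linear":[-3.26,-0.26,-0.8],"dr":[0,0,0]}]'
python3 -m handwheel '[{"linear":[-3.12,-0.25,-1.25],"dr":[0,0,0]},{"linear":[-2.92,-0.23,-1.67],"dr":[0,0,0]},{"linear":[-2.66,-0.21,-2.07],"dr":[0,0,0]}]'
python3 -m handwheel '[{"linear":[-2.34,-0.19,-2.42],"dr":[0,0,0]},{"linear":[-1.98,-0.16,-2.72],"dr":[0,0,0]},{"linear":[-1.59,-0.13,-2.97],"dr":[0,0,0]}]'
python3 -m handwheel '[{"linear":[-1.16,-0.09,-3],"dr":[0,0,0]},{"linear":[-0.5,-0.06,-1.5],"dr":[0,0,0]},{"linear":[0,0,-1],"dr":[0,0,0]},{"linear":[0,0,0],"dr":[0,0,0]}]'
```

```text
t: 62.45
eef_pos: [0.6029, -0.1447, 0.243]
orientation: [1.154, 1.229, -1.136]
force: [0.8, 1.1, 19.9]
finger_gap: 0.0031
t: 62.82
eef_pos: [0.5071, -0.1546, 0.1904]
orientation: [1.141, 1.239, -1.156]
force: [-14.6, -5.8, 20.1]
finger_gap: 0.0002
t: 63.2
eef_pos: [0.4512, -0.1565, 0.1031]
orientation: [1.149, 1.242, -1.148]
force: [1.4, 0.4, 0.9]
finger_gap: -0.0003
t: 63.7
eef_pos: [0.4337, -0.1569, 0.0487]
orientation: [1.148, 1.248, -1.149]
force: [-5.9, 2.1, 11.1]
finger_gap: 0.0003
```

```bash
python3 -m handwheel '[{"linear":[0,0,-0.4],"dr":[0,0,0]},{"linear":[0,0,0],"dr":[0,0,0]},{"linear":[0,0,0],"dr":[0,0,0]}]'
python3 -m handwheel '[{"linear":[0,0,-0.4],"dr":[0,0,0]},{"linear":[0,0,0],"dr":[0,0,0]},{"linear":[0,0,0],"dr":[0,0,0]}]'
python3 -m handwheel '[{"linear":[0,0,4],"dr":[0,0,0]},{"linear":[0,0,5],"dr":[0,0,0]},{"linear":[0,0,6],"dr":[0,0,0]},{"linear":[0,0,0],"dr":[0,0,0]}]'
cat > bar.py <<'E'
from h import *
f=np.arctan2(.034,.239); H=CUP+BX*.1145+[0,0,.04]
P=par("wrist"); g=cams.capture("wrist"); cv2.imwrite("pics/wb.png",g); st()
# bright, unsaturated (metal bar) columns averaged between the bar's ends, per hood angle
for a in(0,.05,.1,.2,.4,.6,.8):
    p=H+BX*(-.241*np.cos(f+a))+np.array([0,0,.241*np.sin(f+a)])
    A,B=proj(P,p+BY*.03),proj(P,p-BY*.0)
    print(a,np.round(A),np.round(B),[g[int(A[1]+(B[1]-A[1])*k),max(0,min(639,int(A[0]+(B[0]-A[0])*k)))].tolist() for k in(0,.35,.7)])
v=int(proj(P,H+BX*(-.239)+np.array([0,0,.034])+BY*.02)[1]); print("row",v); 
for u in range(290,352,3): print(u,g[v,u].tolist(),end=' ')
E
python3 bar.py
```

```text
t: 64.08
eef_pos: [0.4339, -0.157, 0.0482]
orientation: [1.147, 1.248, -1.15]
force: [-13.9, 6.2, 37.5]
finger_gap: -0.0001
t: 64.45
eef_pos: [0.434, -0.1571, 0.0478]
orientation: [1.146, 1.248, -1.15]
force: [-22.4, 10.9, 64.5]
finger_gap: -0.0001
t: 64.95
eef_pos: [0.4397, -0.1595, 0.1962]
orientation: [1.149, 1.232, -1.142]
force: [0.6, 0.2, -0.4]
finger_gap: 0.0002
t 65.0 p [ 0.4377 -0.1585  0.1932] fing [ 0.008 -0.004 -1.   ] jawyaw 4.7 q [-0.49 -0.01 -0.38  1.2   0.    1.  ] F [0.1 0.5 0.2] gap -0.0003
0 [310. 177.] [310. 213.] [[252, 248, 248], [247, 240, 240], [250, 244, 244]]
0.05 [312. 179.] [312. 217.] [[245, 237, 237], [235, 224, 225], [236, 226, 226]]
0.1 [315. 182.] [316. 221.] [[189, 176, 174], [177, 166, 165], [176, 166, 168]]
0.2 [325. 188.] [325. 230.] [[141, 109, 60], [141, 111, 62], [138, 111, 69]]
0.4 [363. 202.] [361. 252.] [[113, 110, 106], [114, 111, 107], [114, 111, 107]]
0.6 [434. 220.] [428. 279.] [[175, 172, 164], [177, 173, 163], [208, 205, 191]]
0.8 [548. 243.] [534. 310.] [[185, 179, 171], [186, 181, 173], [182, 178, 170]]
row 189
290 [226, 175, 94] 293 [227, 181, 99] 296 [226, 180, 100] 299 [226, 180, 97] 302 [228, 183, 101] 305 [199, 184, 182] 308 [239, 229, 230] 311 [244, 235, 235] 314 [206, 191, 194] 317 [219, 174, 104] 320 [161, 126, 68] 323 [159, 124, 66] 326 [163, 128, 70] 329 [230, 186, 101] 332 [112, 104, 92] 335 [195, 186, 173] 338 [220, 211, 195] 341 [224, 218, 200] 344 [202, 193, 179] 347 [181, 177, 167] 350 [209, 204, 194]
```

```bash
python3 -m handwheel '[{"linear":[0,0,5],"dr":[0,0,0.157]},{"linear":[0.2,1,0],"dr":[0,0,0.157]},{"linear":[0.4,2.5,0],"dr":[0,0,0.157]},{"linear":[0.4,2.5,0],"dr":[0,0,0.157]},{"linear":[0.4,2.5,0],"dr":[0,0,0.157]},{"linear":[0.4,2.5,0],"dr":[0,0,0.157]},{"linear":[0.4,2.5,0],"dr":[0,0,0.157]},{"linear":[0.4,2.5,0],"dr":[0,0,0.157]},{"linear":[0.3,2.5,0],"dr":[0,0,0.157]},{"linear":[0.3,2,0],"dr":[0,0,0.157]}]' 45
python3 -m handwheel '[{"linear":[0,0,-4],"dr":[0,0,0]},{"linear":[0,0,-4],"dr":[0,0,0]},{"linear":[0,0,0],"dr":[0,0,0]}]'
python3 -c "
from h import *
delta([.4692,.0460,.042],94.6)"; python3 find.py
```

```text
t: 66.25
eef_pos: [0.4659, 0.0492, 0.238]
orientation: [-0.068, 1.572, 0.069]
force: [1.1, -0.5, -0.1]
finger_gap: 0.0383
t: 66.62
eef_pos: [0.4622, 0.0484, 0.1552]
orientation: [-0.063, 1.579, 0.065]
force: [-0.2, -1.0, 1.2]
finger_gap: 0.0385
t 66.625 p [0.4622 0.0484 0.1552] fing [-0.01   0.001 -1.   ] jawyaw 94.7 q [-0.04  0.03 -0.42  1.13  0.   -0.12] F [-0.2 -1.   1.2] gap 0.0385
cm [  0.7   -0.24 -11.32] dr [-0.001 -0.01  -0.001]
scene 160 [372.7 109.2] [370.7 138.7] [(array([ 0.5083, -0.5595]), array([ 0.4836, -0.4181])), (array([ 0.5023, -0.5223]), array([ 0.4783, -0.3849]))]
```

```bash
python3 -m handwheel '[{"linear":[0.5,-0.2,-5],"dr":[0,-0.008,0]},{"linear":[0,0,-4],"dr":[0,0,0]},{"linear":[0,0,-2],"dr":[0,0,0]},{"linear":[0,0,0],"dr":[0,0,0]},{"linear":[0,0,0],"dr":[0,0,0]}]'
python3 -m handwheel '[{"linear":[0,0,-0.3],"dr":[0,0,0]},{"linear":[0,0,0],"dr":[0,0,0]},{"linear":[0,0,0],"dr":[0,0,0]},{"linear":[0,0,0],"dr":[0,0,0]},{"linear":[0,0,0],"dr":[0,0,0]}]' 0 40
```

```text
t: 67.35
eef_pos: [0.4736, 0.0459, 0.0515]
orientation: [-0.064, 1.558, 0.064]
force: [0.7, -0.3, 0.7]
finger_gap: 0.0388
t: 67.97
eef_pos: [0.4729, 0.0482, 0.048]
orientation: [-0.06, 1.558, 0.069]
force: [0.7, 5.9, 5.1]
finger_gap: 0.0114
```

```bash
python3 -m handwheel '[{"linear":[0,0,0],"dr":[0,0,0]},{"linear":[-0.35,0,-0.3],"dr":[0,0.01,0]},{"linear":[0,0,-0.3],"dr":[0,0,0]},{"linear":[0,0,0],"dr":[0,0,0]}]' 45
python3 -m handwheel '[{"linear":[0,0,0],"dr":[0,0,0]},{"linear":[0,0,0],"dr":[0,0,0]},{"linear":[0,0,0],"dr":[0,0,0]},{"linear":[0,0,0],"dr":[0,0,0]}]' 0 40
python3 -m handwheel '[{"linear":[0,0,0],"dr":[0,0,-0.16]},{"linear":[0,0,0],"dr":[0,0,-0.16]},{"linear":[0,0,0],"dr":[0,0,-0.16]},{"linear":[0,0,0],"dr":[0,0,-0.16]},{"linear":[0,0,0],"dr":[0,0,-0.16]}]'
python3 -m handwheel '[{"linear":[0,0,0],"dr":[0,0,-0.16]},{"linear":[0,0,0],"dr":[0,0,-0.16]},{"linear":[0,0,0],"dr":[0,0,-0.16]},{"linear":[0,0,0],"dr":[0,0,-0.16]},{"linear":[0,0,0],"dr":[0,0,-0.12]},{"linear":[0,0,0],"dr":[0,0,0]},{"linear":[0,0,0],"dr":[0,0,0]}]'
python3 -c "
from h import *
st()"
```

```text
t: 68.47
eef_pos: [0.4673, 0.0459, 0.04]
orientation: [-0.063, 1.573, 0.064]
force: [-0.6, -0.2, -0.7]
finger_gap: 0.0386
t: 68.97
eef_pos: [0.4676, 0.0478, 0.0406]
orientation: [-0.06, 1.572, 0.068]
force: [-0.6, 4.6, 2.0]
finger_gap: 0.0121
t: 69.6
eef_pos: [0.4675, 0.0476, 0.0406]
orientation: [0.569, 1.499, -0.562]
force: [-0.5, 4.5, 1.8]
finger_gap: 0.012
t: 70.47
eef_pos: [0.4673, 0.0476, 0.0407]
orientation: [1.143, 1.256, -1.136]
force: [-2.4, 5.4, 2.7]
finger_gap: 0.0115
t 70.475 p [0.4673 0.0476 0.0407] fing [-0.     0.006 -1.   ] jawyaw 5.4 q [-0.04  0.15 -0.55  0.86  0.01  1.44] F [-2.4  5.4  2.7] gap 0.0115
```

```bash
python3 -m handwheel '[{"linear":[0,0,0],"dr":[0,0,0]},{"linear":[0,0,0],"dr":[0,0,0]},{"linear":[0,0,3],"dr":[0,0,0]},{"linear":[0,0,5],"dr":[0,0,0]},{"linear":[0,0,6],"dr":[0,0,0]},{"linear":[5,0.4,2],"dr":[0,0,0]},{"linear":[0,0,0],"dr":[0,0,0]},{"linear":[0,0,0],"dr":[0,0,0]}]' 45
cat > dial.py <<'E'
from h import *
P=par("wrist"); im=cams.capture("wrist"); cv2.imwrite("pics/wd.png",im); st()
D=CUP+.035*BX+.2*BY
u0,v0=map(int,proj(P,D+[0,0,.06])); print("centre px",u0,v0)
g=im.min(2); m=((g>185)*255).astype(np.uint8); k=np.zeros_like(m); cv2.circle(k,(u0,v0),75,255,-1); m&=k
n,l,q,c=cv2.connectedComponentsWithStats(m)
for i in range(1,n):
    if q[i,4]<8: continue
    ys,xs=np.where(l==i); W=np.array([onz(P,a,b,.075)[:2] for a,b in zip(xs,ys)]); cen=W.mean(0); d=np.linalg.svd(W-cen,full_matrices=False)[2][0]
    b=box([*onz(P,*c[i],.042)[:2],0])-[.035,.2,0]
    print(q[i],c[i].round(1),"box rel(z.042)",b[:2].round(4),"ang",np.degrees(np.arctan2(b[1],b[0])).round(1),"| line yaw box",(np.degrees(np.arctan2(d[1],d[0]))-4.6).round(1)%180,"cen z.075",(box([*cen,0])[:2]-[.035,.2]).round(4))
E
python3 dial.py
```

```text
t: 71.47
eef_pos: [0.5171, 0.0498, 0.1997]
orientation: [1.141, 1.253, -1.141]
force: [0.2, 0.7, 0.1]
finger_gap: 0.0386
t 71.525 p [0.5163 0.0498 0.1992] fing [-0.002  0.002 -1.   ] jawyaw 5.3 q [-0.03  0.09 -0.26  1.23  0.    1.45] F [-1.3 -0.5 -1.2] gap 0.0385
centre px 387 213
[338 150 100   9 778] [388.5 153.9] box rel(z.042) [0.0009 0.0495] ang 89.0 | line yaw box 0.5 cen z.075 [-0.0049  0.0522]
[389 167   4   7  20] [390.8 170. ] box rel(z.042) [0.0038 0.0354] ang 83.9 | line yaw box 79.5 cen z.075 [-0.0024  0.0395]
[372 168   3   8  19] [372.9 171.3] box rel(z.042) [-0.0121  0.034 ] ang 109.6 | line yaw box 100.5 cen z.075 [-0.0166  0.0383]
[404 174   6   7  23] [406.4 177.3] box rel(z.042) [0.0183 0.0291] ang 57.9 | line yaw box 54.099999999999994 cen z.075 [0.0107 0.0339]
[355 178   6   6  22] [357.6 180.4] box rel(z.042) [-0.0255  0.0257] ang 134.8 | line yaw box 136.5 cen z.075 [-0.0287  0.0308]
[389 185  12  30 138] [394.4 199.5] box rel(z.042) [0.0089 0.0087] ang 44.5 | line yaw box 77.0 cen z.075 [0.0023 0.0155]
[447 184  16  75 553] [455.1 221. ] box rel(z.042) [ 0.06
[... 151 characters left out ...]
 yaw box 25.400000000000006 cen z.075 [0.0203 0.0235]
[416 204  16   7  82] [423.5 207. ] box rel(z.042) [0.0363 0.0021] ang 3.4 | line yaw box 179.1 cen z.075 [0.0269 0.0096]
[411 221   7   5  20] [414.2 223.1] box rel(z.042) [ 0.029  -0.0133] ang -24.7 | line yaw box 149.3 cen z.075 [ 0.0203 -0.0043]
[353 229   7   6  20] [356.  231.5] box rel(z.042) [-0.025  -0.0223] ang -138.3 | line yaw box 46.19999999999999 cen z.075 [-0.0282 -0.0124]
[400 233   5   6  19] [402.2 235.3] box rel(z.042) [ 0.0187 -0.0254] ang -53.7 | line yaw box 126.0 cen z.075 [ 0.0111 -0.0152]
[369 237   3   6  12] [370.1 239.3] box rel(z.042) [-0.0114 -0.0298] ang -110.9 | line yaw box 75.4 cen z.075 [-0.016  -0.0191]
```

```bash
python3 -m handwheel '[{"linear":[1,0.1,0],"dr":[0,0,0.18]},{"linear":[1,0.1,0],"dr":[0,0,0.18]},{"linear":[1,0.1,0],"dr":[0,0,0.18]},{"linear":[1,0.1,0],"dr":[0,0,0.18]},{"linear":[1,0.1,0],"dr":[0,0,0.18]},{"linear":[1,0.15,0],"dr":[0,0,0.18]},{"linear":[0,0,0],"dr":[0,0,0.18]},{"linear":[0,0,0],"dr":[0,0,0.18]},{"linear":[0,0,0],"dr":[0,0,0.18]},{"linear":[0,0,0],"dr":[0,0,0.18]}]' 45
python3 -m handwheel '[{"linear":[0,0,0],"dr":[0,0,0.18]},{"linear":[0,0,0],"dr":[0,0,0.18]},{"linear":[0,0,0],"dr":[0,0,0.18]},{"linear":[0,0,0],"dr":[0,0,0.18]},{"linear":[0,0,0],"dr":[0,0,0.18]},{"linear":[0,0,0],"dr":[0,0,0.18]},{"linear":[0,0,0],"dr":[0,0,0.02]},{"linear":[0,0,0],"dr":[0,0,0]}]'
python3 -c "
from h import *
delta([.5759,.0565,.055],-8.4)"
```

```text
t: 72.78
eef_pos: [0.5758, 0.0564, 0.199]
orientation: [-0.256, 1.561, 0.258]
force: [0.5, 0.2, -0.1]
finger_gap: 0.0383
t: 73.78
eef_pos: [0.5768, 0.0565, 0.1998]
orientation: [-1.097, 1.28, 1.098]
force: [0.7, 0.6, 0.2]
finger_gap: 0.0384
t 73.775 p [0.5768 0.0565 0.1998] fing [-0.003 -0.002 -1.   ] jawyaw 171.3 q [-0.01  0.2  -0.13  1.25 -0.   -1.43] F [0.7 0.6 0.2] gap 0.0384
cm [ -0.09   0.   -14.48] dr [ 0.002 -0.003  0.005]
```

```bash
python3 -m handwheel '[{"linear":[0,0,-5],"dr":[0,0,0]},{"linear":[0,0,-5],"dr":[0,0,0]},{"linear":[0,0,-3],"dr":[0,0,0]},{"linear":[0,0,-1.5],"dr":[0,0,0]},{"linear":[0,0,0],"dr":[0,0,0]}]'
python3 -m handwheel '[{"linear":[0,0,-0.5],"dr":[0,0,0]},{"linear":[0,0,-0.5],"dr":[0,0,0]},{"linear":[0,0,0],"dr":[0,0,0]}]'
python3 -m handwheel '[{"linear":[0,0,0],"dr":[0,0,0]},{"linear":[0,0,0],"dr":[0,0,0]},{"linear":[0,0,0],"dr":[0,0,0]},{"linear":[0,0,0],"dr":[0,0,0]}]' 0 40
```

```text
t: 74.4
eef_pos: [0.577, 0.0565, 0.0547]
orientation: [-1.098, 1.28, 1.099]
force: [0.9, -0.4, -0.3]
finger_gap: 0.0384
t: 74.78
eef_pos: [0.578, 0.0565, 0.0457]
orientation: [-1.099, 1.278, 1.098]
force: [-0.7, 0.6, 0.1]
finger_gap: 0.0383
t: 75.28
eef_pos: [0.5778, 0.0565, 0.0455]
orientation: [-1.099, 1.278, 1.098]
force: [-0.4, 0.2, -0.5]
finger_gap: -0.0002
```

```bash
python3 -m handwheel '[{"linear":[0,0,0.3],"dr":[0,0,0]},{"linear":[0,0,0],"dr":[0,0,0]},{"linear":[0,0,0],"dr":[0,0,0]},{"linear":[-0.15,0,-0.5],"dr":[0,0,0]},{"linear":[0,0,-0.5],"dr":[0,0,0]},{"linear":[0,0,-0.4],"dr":[0,0,0]},{"linear":[0,0,0],"dr":[0,0,0]}]' 45
python3 -m handwheel '[{"linear":[0,0,0],"dr":[0,0,0]},{"linear":[0,0,0],"dr":[0,0,0]},{"linear":[0,0,0],"dr":[0,0,0]},{"linear":[0,0,0],"dr":[0,0,0]}]' 0 40
```

```text
t: 76.15
eef_pos: [0.5758, 0.0566, 0.0338]
orientation: [-1.099, 1.279, 1.099]
force: [0.2, -0.2, -0.5]
finger_gap: 0.0384
t: 76.65
eef_pos: [0.5719, 0.0572, 0.0343]
orientation: [-1.095, 1.283, 1.104]
force: [-8.9, 1.6, 7.3]
finger_gap: 0.0119
```

```bash
python3 -c "
from h import *
st()"
python3 -m handwheel '[{"linear":[-0.25,0,0],"dr":[0,0,-0.168]},{"linear":[0,0,0],"dr":[0,0,-0.168]},{"linear":[0,0,0],"dr":[0,0,-0.168]},{"linear":[0,0,0],"dr":[0,0,-0.168]},{"linear":[0,0,0],"dr":[0,0,-0.168]},{"linear":[0,0,0],"dr":[0,0,-0.168]},{"linear":[0,0,0],"dr":[0,0,-0.168]},{"linear":[0,0,0],"dr":[0,0,-0.168]},{"linear":[0,0,0],"dr":[0,0,0]},{"linear":[0,0,0],"dr":[0,0,0]}]'
python3 -c "
from h import *
st()"
```

```text
t 76.65 p [0.5719 0.0572 0.0343] fing [-0.009 -0.001 -1.   ] jawyaw 171.5 q [-0.01  0.33 -0.33  0.92 -0.   -1.43] F [-8.9  1.6  7.3] gap 0.0119
t: 77.9
eef_pos: [0.5721, 0.0571, 0.0343]
orientation: [-0.061, 1.575, 0.065]
force: [-5.3, 1.5, 4.4]
finger_gap: 0.0117
t 77.9 p [0.5721 0.0571 0.0343] fing [-0.005  0.002 -1.   ] jawyaw 94.6 q [-0.01  0.33 -0.33  0.91  0.   -0.09] F [-5.3  1.5  4.4] gap 0.0117
```

```bash
python3 -m handwheel '[{"linear":[0,0,0],"dr":[0,0,0]},{"linear":[0,0,0],"dr":[0,0,0]},{"linear":[0,0,3],"dr":[0,0,0]},{"linear":[0,0,5],"dr":[0,0,0]},{"linear":[-2,0,6],"dr":[0,0,0]},{"linear":[-6,1,3],"dr":[0,0,0]},{"linear":[-4,1,0],"dr":[0,0,0]},{"linear":[0,0,0],"dr":[0,0,0]},{"linear":[0,0,0],"dr":[0,0,0]}]' 45
python3 dial.py | grep -v "4   7  20"
python3 - <<'E'
from h import *
# latch: dark bar / bright tongue direction, from the top picture and the wrist
P=par("wrist"); im=cv2.imread("pics/wd.png"); L=CUP-.07*BX+.2*BY
print("latch px",proj(P,L+[0,0,.06]),"tongue probes (box dir: value)")
for nm,d in(("right",-BY),("rear",BX)):
    print(nm,[im[tuple(int(t) for t in proj(P,L+d*r+[0,0,.055])[::-1])].tolist() for r in(.025,.03,.035)])
t=cams.capture("top"); hsv=cv2.cvtColor(t,cv2.COLOR_BGR2HSV); T=par("top"); m=cv2.inRange(hsv,(12,25,60),(35,255,255)); k=np.zeros_like(m);k[160:285,350:445]=255;m&=k
n,l,q,c=cv2.connectedComponentsWithStats(m)
for i in range(1,n):
    if q[i,4]>30:
        ys,xs=np.where(l==i); print("paddles",q[i],"tip box z.2",box(onz(T,xs[ys==ys.min()].mean(),ys.min(),.2)).round(3))
E
```

```text
t: 79.03
eef_pos: [0.4599, 0.0756, 0.2018]
orientation: [-0.061, 1.569, 0.061]
force: [-0.8, -0.7, 0.3]
finger_gap: 0.0382
t 79.075 p [0.4601 0.0755 0.2016] fing [-0.     0.001 -1.   ] jawyaw 94.4 q [ 0.02 -0.01 -0.35  1.22  0.   -0.05] F [-0.3  0.1 -0.3] gap 0.0383
centre px 292 324
[ 263  268   81  127 2081] [309.1 371.3] box rel(z.042) [0.0687 0.0142] ang 11.7 | line yaw box 147.6 cen z.075 [0.0439 0.0154]
[317 291   5   4  10] [318.9 292.2] box rel(z.042) [-0.026   0.0253] ang 135.8 | line yaw box 132.9 cen z.075 [-0.0423  0.0257]
[325 303   6   3  12] [327.3 304.2] box rel(z.042) [-0.0127  0.0337] ang 110.6 | line yaw box 105.1 cen z.075 [-0.0303  0.0333]
[326 317   6   3  10] [328.7 318. ] box rel(z.042) [0.0032 0.0351] ang 84.8 | line yaw box 74.5 cen z.075 [-0.016   0.0346]
[223 329   3  10  20] [224.2 333.7] box rel(z.042) [ 0.022  -0.0737] ang -73.4 | line yaw box 0.4 cen z.075 [ 0.0009 -0.0635]
[321 329   5   4  12] [323.  330.5] box rel(z.042) [0.0179 0.0293] ang 58.6 | line yaw box 53.099999999999994 cen z.075 [-0.0028  0.0293]
[292 335   4  20  69] [293.7 343.9] box rel(z.042) [ 0.0341 -0.0015] ang -2.5 | line yaw box 0.6 cen z.075 [0.0118 0.0016]
[310 337   4   5  13] [311.4 339. ] box rel(z.042) [0.0281 0.0172] ang 31.5 | line yaw box 27.9 cen z.075 [0.0064 0.0184]
[281 338   4   4  10] [282.3 339.4] box rel(z.042) [ 0.0286 -0.0132] ang -24.9 | line yaw box 148.6 cen z.075 [ 0.0069 -0.009 ]
latch px (np.float64(289.73267723164946), np.float64(220.27719557893903)) tongue probes (box dir: value)
right [[153, 141, 141], [249, 242, 243], [249, 242, 242]]
rear [[36, 32, 32], [33, 29, 28], [34, 32, 30]]
paddles [384 178  16  37 323] tip box z.2 [0.08 0.   0.2 ]
```

```bash
python3 -c "
from h import *
st(); print(r.hand_in())"
```

```text
t 79.125 p [0.4601 0.0755 0.2014] fing [-0.001  0.001 -1.   ] jawyaw 94.4 q [ 0.02 -0.01 -0.35  1.22  0.   -0.05] F [-0.4  0.1  0. ] gap 0.0385
the job is handed in; nothing more can be done
None
```

I handed the job in at about 79 s, with every step done in the required order; `hand_in` reported no verdict.

**What was done**
- I turned the latch a quarter turn and opened the hood to about 1.59 rad.
- All three paddles stand in the cup, handle end down, leaning on the rear rim.
- I then lowered the hood, turned the latch back over the ear, and turned the dial last.

**Last checks**
- **Paddles:** the last picture showed all three fanned back toward the heater panel. Through the closed hood, the top view put the rearmost blade tip about 80 mm behind the cup's axis. The three could not be told apart there.
- **Hood:** the handle bar appeared exactly where it should be when fully down, against a hard stop of about 64 N. I did not look at the hood again after turning the latch.
- **Latch:** the grip turned back about 89°, and the tongue is seen pointing to the hood.
- **Dial:** the pointer line is within about 1° of the long mark.
- **Robot:** clear of everything, with zero force.

**What went wrong on the way**
- The fingertips sat about 3 cm higher than the reported TCP, so several first grasps missed and I went lower by touch.
- The handle slipped once while opening, so I regrasped it. It slipped again while closing, and I pressed the hood down with the closed fingertips instead.
- One paddle came out of the cup as the gripper withdrew and landed on the control deck. It was then knocked a few centimetres aside, so I found it again in the camera views and placed it.
- My limit of 16 pictures ran out before the hood was closed, so the final checks are pixel measurements only. I did not check the pen and jar separately; no move went near them.

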